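# Send the glazed test discs through the sorting tray's gate

## Task

On the raised sorting tray, slide the three green-glazed test discs with the fingertips through the tray's narrow gate so that they drop into the catch slot behind it. Send them one at a time, letting each come to rest in the slot before the next goes through, and only ever slide them along the tray: none is picked up. The two bare terracotta discs stay lying on the tray (they may be nudged aside), and everything else on the table is left where it is.

Things in the scene. Friction and masses are not known exactly. Their poses are not given: they have to be found in the camera images.
- tray: fixed sorting tray, light wood, white platform, gate end roughly to the robot's right (-y), turned up to 23 deg either way. Origin: on the table under the platform; z up; -x points out through the gate. Platform top 50 mm above the table; main field x -55 to +145, y -132 to +132 mm, then a funnel to the gate. Rim round it 6 to 8 mm thick, top 66 mm above the table. Overall 325 x 280 mm
- gate (a point): middle of the gate at platform level (tray x = -103, y = 0, z = 50 mm). The gate is a 46 mm wide gap, centred on y = 0, its jambs from x = -106 to -100 mm. Two straight cheeks as high as the rim make a 45 degree funnel to it, from y = +-71 mm at x = -55 to y = +-26 mm at x = -100 mm. The platform ends in an open edge at x = -106 mm
- slot (a point): centre of the catch slot's floor; axes as the tray's. The slot is an open-topped pocket just beyond the gate, 60 mm long (tray x = -166 to -106 mm), 52 mm wide, cork floor 46 mm below the platform, walls up to 66 mm above the table. A disc pushed more than halfway over the platform's edge tips and drops in
- green1: round fired clay test disc lying flat, 32 mm diameter, 10 mm thick, about 17 g, pale clay with a green glazed top; to be sent into the slot; a small dark hole mark near its edge. It slides freely on the tray. Origin: centre of its underside; z is the disc's axis
- green2: round fired clay test disc lying flat, 32 mm diameter, 10 mm thick, about 17 g, pale clay with a green glazed top; to be sent into the slot; a small dark hole mark near its edge. It slides freely on the tray. Origin: centre of its underside; z is the disc's axis
- green3: round fired clay test disc lying flat, 32 mm diameter, 10 mm thick, about 17 g, pale clay with a green glazed top; to be sent into the slot; a small dark hole mark near its edge. It slides freely on the tray. Origin: centre of its underside; z is the disc's axis
- bare1: round fired clay test disc lying flat, 32 mm diameter, 10 mm thick, about 17 g, bare orange-brown terracotta, no glaze; stays on the tray; a small dark hole mark near its edge. It slides freely on the tray. Origin: centre of its underside; z is the disc's axis
- bare2: round fired clay test disc lying flat, 32 mm diameter, 10 mm thick, about 17 g, bare orange-brown terracotta, no glaze; stays on the tray; a small dark hole mark near its edge. It slides freely on the tray. Origin: centre of its underside; z is the disc's axis
- jar: small glaze jar with green lid, 52 mm diameter, 65 mm tall, standing on the table beside the catch slot, on the side away from the robot; origin: centre of its underside. Leave alone
- brush: paint brush 190 mm long lying on the table along the tray's near long side; origin: its middle, underside. Leave alone
- tin: dark open tin, 100 mm diameter, 125 mm tall, on the robot's left; origin: centre of its underside. Leave alone
- cup: terracotta cup, 84 mm diameter, 75 mm tall, to the left; origin: centre of its underside. Leave alone
- woodbox: small open wooden box, 75 mm square, 60 mm tall, to the right; origin: centre of its underside. Leave alone
- knife: palette knife with blue handle, 200 mm long, lying to the right near the robot; origin: its middle, underside. Leave alone
There are look-alikes about, which are no part of the job. What is shaped like the green2 but blue or pink is not meant. What is shaped like the green3 but purple is not meant.

How it is judged:
On the way, in this order (a step that is already met when the one before it is completed fails the run):
1. exactly one green disc lies at rest in the catch slot ((((x of green1 in the frame of slot between -0.034 and 0.034 m and y of green1 in the frame of slot between -0.03 and 0.03 m and z of green1 in the frame of tray below 0.044 m) and linear speed of green1 below 0.02 m/s and not (x of green2 in the frame of slot between -0.034 and 0.034 m and y of green2 in the frame of slot between -0.03 and 0.03 m and z of green2 in the frame of tray below 0.044 m) and not (x of green3 in the frame of slot between -0.034 and 0.034 m and y of green3 in the frame of slot between -0.03 and 0.03 m and z of green3 in the frame of tray below 0.044 m)) or (not (x of green1 in the frame of slot between -0.034 and 0.034 m and y of green1 in the frame of slot between -0.03 and 0.03 m and z of green1 in the frame of tray below 0.044 m) and (x of green2 in the frame of slot between -0.034 and 0.034 m and y of green2 in the frame of slot between -0.03 and 0.03 m and z of green2 in the frame of tray below 0.044 m) and linear speed of green2 below 0.02 m/s and not (x of green3 in the frame of slot between -0.034 and 0.034 m and y of green3 in the frame of slot between -0.03 and 0.03 m and z of green3 in the frame of tray below 0.044 m)) or (not (x of green1 in the frame of slot between -0.034 and 0.034 m and y of green1 in the frame of slot between -0.03 and 0.03 m and z of green1 in the frame of tray below 0.044 m) and not (x of green2 in the frame of slot between -0.034 and 0.034 m and y of green2 in the frame of slot between -0.03 and 0.03 m and z of green2 in the frame of tray below 0.044 m) and (x of green3 in the frame of slot between -0.034 and 0.034 m and y of green3 in the frame of slot between -0.03 and 0.03 m and z of green3 in the frame of tray below 0.044 m) and linear speed of green3 below 0.02 m/s))), for 0.2 s.
2. exactly two green discs lie at rest in the catch slot ((((x of green1 in the frame of slot between -0.034 and 0.034 m and y of green1 in the frame of slot between -0.03 and 0.03 m and z of green1 in the frame of tray below 0.044 m) and linear speed of each of green1, green2 below 0.02 m/s and (x of green2 in the frame of slot between -0.034 and 0.034 m and y of green2 in the frame of slot between -0.03 and 0.03 m and z of green2 in the frame of tray below 0.044 m) and not (x of green3 in the frame of slot between -0.034 and 0.034 m and y of green3 in the frame of slot between -0.03 and 0.03 m and z of green3 in the frame of tray below 0.044 m)) or ((x of green1 in the frame of slot between -0.034 and 0.034 m and y of green1 in the frame of slot between -0.03 and 0.03 m and z of green1 in the frame of tray below 0.044 m) and linear speed of each of green1, green3 below 0.02 m/s and not (x of green2 in the frame of slot between -0.034 and 0.034 m and y of green2 in the frame of slot between -0.03 and 0.03 m and z of green2 in the frame of tray below 0.044 m) and (x of green3 in the frame of slot between -0.034 and 0.034 m and y of green3 in the frame of slot between -0.03 and 0.03 m and z of green3 in the frame of tray below 0.044 m)) or (not (x of green1 in the frame of slot between -0.034 and 0.034 m and y of green1 in the frame of slot between -0.03 and 0.03 m and z of green1 in the frame of tray below 0.044 m) and (x of green2 in the frame of slot between -0.034 and 0.034 m and y of green2 in the frame of slot between -0.03 and 0.03 m and z of green2 in the frame of tray below 0.044 m) and linear speed of each of green2, green3 below 0.02 m/s and (x of green3 in the frame of slot between -0.034 and 0.034 m and y of green3 in the frame of slot between -0.03 and 0.03 m and z of green3 in the frame of tray below 0.044 m)))), for 0.2 s.
3. all three green discs lie at rest in the catch slot (((x of green1 in the frame of slot between -0.034 and 0.034 m and y of green1 in the frame of slot between -0.03 and 0.03 m and z of green1 in the frame of tray below 0.044 m) and linear speed of each of green1, green2, green3 below 0.02 m/s and (x of green2 in the frame of slot between -0.034 and 0.034 m and y of green2 in the frame of slot between -0.03 and 0.03 m and z of green2 in the frame of tray below 0.044 m) and (x of green3 in the frame of slot between -0.034 and 0.034 m and y of green3 in the frame of slot between -0.03 and 0.03 m and z of green3 in the frame of tray below 0.044 m))), for 0.2 s.
At the end, for the whole second after the job is handed in: all three green discs lie still inside the catch slot (each disc's origin inside the slot's walls and at least 6 mm below the platform), and both bare discs lie still and flat on the tray's platform (x of green1 in the frame of slot between -0.034 and 0.034 m and y of green1 in the frame of slot between -0.03 and 0.03 m and z of each of green1, green2, green3 in the frame of tray below 0.044 m and x of green2 in the frame of slot between -0.034 and 0.034 m and y of green2 in the frame of slot between -0.03 and 0.03 m and x of green3 in the frame of slot between -0.034 and 0.034 m and y of green3 in the frame of slot between -0.03 and 0.03 m and linear speed of each of green1, green2, green3, bare1, bare2 below 0.02 m/s and x of bare1 in the frame of tray between -0.095 and 0.145 m and y of bare1 in the frame of tray between -0.132 and 0.132 m and z of bare1 in the frame of tray between 0.045 and 0.056 m and x of bare2 in the frame of tray between -0.095 and 0.145 m and y of bare2 in the frame of tray between -0.132 and 0.132 m and z of bare2 in the frame of tray between 0.045 and 0.056 m); the robot touches nothing.
It fails at once if a disc is lifted more than 12 mm off the platform (z of any of green1, green2, green3, bare1, bare2 in the frame of tray above 0.062 m).
It fails at once if a bare disc goes into the catch slot ((x of bare1 in the frame of slot between -0.034 and 0.034 m and y of bare1 in the frame of slot between -0.03 and 0.03 m and z of bare1 in the frame of tray below 0.044 m) or (x of bare2 in the frame of slot between -0.034 and 0.034 m and y of bare2 in the frame of slot between -0.03 and 0.03 m and z of bare2 in the frame of tray below 0.044 m)).
It fails at once if something else on the table is moved more than 20 mm (distance of any of jar, brush, tin, cup, woodbox, knife from where it was at the start of the episode above 0.02 m).
It also fails if it takes over 66 s, if anything falls off the work surface, if the arm or the gripper's body presses on something with over 40 N, if the wrist force passes 120 N, or if a joint passes its speed limit or range.

## Robot

A 6-joint arm with a two-finger parallel gripper is mounted at the origin on the work surface. World frame = base frame: x ahead of the robot, y to its left, z up, the work surface at z = 0. Lengths are in m, angles in rad, forces in N, time in s.
With the tool pointing down it reaches from about 0.3 to 0.775 m from the base axis. Payload 14.6 kg.
Tool frame: the origin (TCP) lies between the finger pads; the fingertips stand 8 mm ahead of it and the grasp point (between the pads) lies 11 mm behind it; z points along the fingers, y is the direction in which the jaws open and shut (so a half turn about z gives the same grasp; the last joint's range is limited). The gripper opens to 94 mm and grips with 3 to 60 N. Pads are 16 mm wide; open, the fingers measure 119 mm over their backs; the gripper's body (75 mm by 177 mm) begins 78 mm behind the grasp point.
Start: joints at [-1.254, 0.3, 1.521, -0, 1.321, -0.067], TCP at [0.206, -0.51, 0.178] pointing down, gripper open.
Joint ranges: [-3.03, 3.03], [-0.79, 2.21], [0.23, 2.52], [-1.04, 4.18], [0, 3.07], [-2.55, 2.55]. Speed limits (rad/s): [2.22, 2.22, 2.57, 3.14, 3.14, 3.14].

## Interface

Orientations are given as [roll, pitch, yaw] about the fixed x, y, z axes, in that order (R = Rz(yaw) Ry(pitch) Rx(roll)).
In Python, from station import ctrl, viewer, workorder gives the robot as it stands.
- The arm moves only by the tool play_rows, never from a script. Its argument "commands" is a list of rows, each an object of numbers: "dx", "dy", "dz": the shift along the tool's x, y, z in m; "ax", "ay", "az": the turn, a rotation vector about the tool's x, y, z in degrees. In form: [{"dx": .., "dy": .., "dz": .., "ax": .., "ay": .., "az": ..}, ...]. A call has exactly 5 rows; each row shifts and turns the pose as measured when the row begins, along the tool's axes as they then stand; what a row does not reach is not made up. A row lasts 1/12 s, in which the tool goes at most 41.7 mm and 7.16 degrees, less where a joint would pass 70% of its speed; a pose out of reach is approached as far as the arm can. A call with a gripper value outside its range is refused whole. "claw" is the opening, from 0 (shut) to 1 (fully open), set as the call begins (left out, the last holds). The fingers move at their own pace and stop on an object; "squeeze" is the grip in N (left out, the last holds). Time passes only in rows, so rows that do not move let the fingers close, or fill a call up. It gives the time, the measured TCP pose, the force and the opening at its end, in the units of the state.
- ctrl.get_obs(): the state, without advancing time (a new reading comes with each control period).
- viewer.camera(name): name is "scene" or "top" or "wrist"; returns the picture (384x512x3 uint8, red, green, blue); there is no depth.
- viewer.camera_model(name): a dict with "K" (3x3 intrinsics, pixels), "dist_coeffs" ([k1, k2, p1, p2, k3] as OpenCV has them; the pictures are not rectified), "pose" (4x4, takes a point from camera to world coordinates); the wrist camera has in their place "T_tool_cam" (4x4, takes a point from camera to tool coordinates, whose origin is the TCP and whose axes are the flange's). Camera axes: x right, y down, z forward; pixel columns grow to the right and rows downward; lengths in m; the calibration is good to about 2 mm. A picture is of the moment at which its call begins: read the wrist's pose just before it. camera_model takes no time and is no camera call.
- workorder.hand_in(): hands the job in, once; it reports no verdict.
The state is a dict: "time_s": time; "qpos": joint angles; "joint_vel": joint speeds; "tau": joint torques, N m; "ee_pos": TCP position; "eef_rot": TCP orientation; "force": force on the tool from outside, world axes, zero at the start; "moment": the same for the moment, N m; "grip_width": finger opening in m.
Only numpy, scipy, OpenCV 4.12 (cv2) and the standard library are available. Lean on these libraries where they do the work, as an engineer would, in place of code of your own. Each camera call takes 0.05 s, during which the arm holds its last target. There are 200 camera calls.

## Working session

There is one attempt and no reset: what is moved stays moved. The work goes in short steps, Python scripts to look and compute and a tool call to move; the robot and the scene stay as the last step left them, time stands still between calls to the robot, and variables do not carry over. Pictures are saved under pics/ and viewed, about 8 in all and at most 12, crops included, and the job is handed in when it is done.

Besides the shell and the picture viewer there is one more tool, called after ">>>" by a JSON object that holds its "fn" and its "kwargs", one argument or row to a line. play_rows: Moves the arm, as the interface text tells. Its arguments: {"type":"object","properties":{"commands":{"type":"array","items":{"type":"object","properties":{"dx":{"type":"number"},"dy":{"type":"number"},"dz":{"type":"number"},"ax":{"type":"number"},"ay":{"type":"number"},"az":{"type":"number"}}}},"claw":{"type":"number"},"squeeze":{"type":"number"}},"required":["commands"]}

```bash
mkdir -p pics; ls; cat > h.py <<'E'
import numpy as np,cv2
from station import ctrl,viewer,workorder
def ray(name,uv,z):
    m=viewer.camera_model(name);K=np.array(m["K"]);d=np.array(m["dist_coeffs"]);T=np.array(m["pose"])
    p=cv2.undistortPoints(np.array(uv,float).reshape(-1,1,2),K,d).reshape(-1,2)
    r=np.c_[p,np.ones(len(p))]@T[:3,:3].T
    return T[:3,3]+r*((z-T[2,3])/r[:,2])[:,None]
def snap(name,fn):
    im=viewer.camera(name);cv2.imwrite('pics/'+fn,im[:,:,::-1]);return im
E
python3 - <<'E'
from h import *
a=snap('top','t0.png');b=snap('scene','s0.png')
print(ctrl.get_obs());print(viewer.camera_model('top'));print(viewer.camera_model('scene')['pose'])
E
```

```text
pics
{'time_s': 0.1, 'qpos': array([-1.25359480e+00,  3.00425744e-01,  1.52150757e+00, -3.67910146e-05,
        1.32065670e+00, -6.65960959e-02]), 'joint_vel': array([ 0.00035435, -0.00242766, -0.00212154, -0.00072859,  0.00054976,
       -0.00082356]), 'tau': array([-3.27721118e-04, -5.32646656e+01, -3.53288162e+01,  7.09033920e-02,
        2.34648568e-02, -4.01061038e-05]), 'ee_pos': array([ 0.20585652, -0.50975573,  0.17784231]), 'eef_rot': array([-3.14059513e+00, -3.08135148e-05,  3.83806735e-01]), 'force': array([ 0.10983478, -1.06711678, -0.16283407]), 'moment': array([-0.01247111,  0.01212506, -0.00353722]), 'grip_width': 0.09414737262174032}
{'K': array([[366.88516206,   0.        , 257.41730812],
       [  0.        , 366.88516206, 193.29662539],
       [  0.        ,   0.        ,   1.        ]]), 'dist_coeffs': array([0.02523208, 0.        , 0.        , 0.        , 0.        ]), 'pose': array([[ 0.05161148, -0.97692024,  0.20727544,  0.31677458],
       [-0.99865158, -0.04932459,  0.01618954, -0.00140856],
       [-0.00559212, -0.20783151, -0.97814865,  1.02801641],
       [ 0.        ,  0.        ,  0.        ,  1.        ]])}
[[ 0.14795046  0.60421701 -0.7829639   1.53727221]
 [ 0.98890642 -0.1009631   0.10895206 -0.14903876]
 [-0.01321977 -0.79039753 -0.61245161  0.86038307]
 [ 0.          0.          0.          1.        ]]
```

View pics/t0.png

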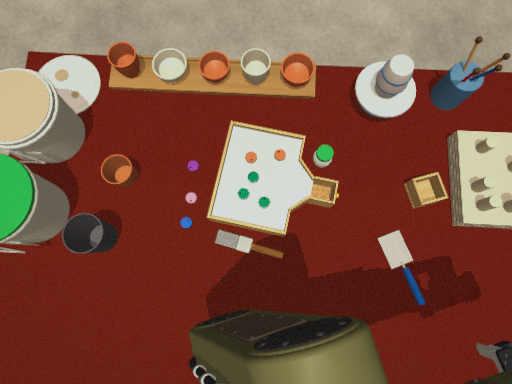

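View pics/s0.png

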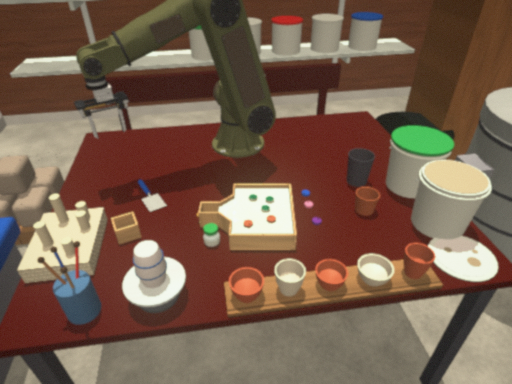

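The top view shows the tray: greens near (253,177), (244,194) and (264,202), bares near (251,157) and (280,155), gate near (311,189), slot near (323,190), jar at (323,155), brush at (250,244). The scene view agrees with this layout.

```bash
cat >> h.py <<'E'
def blobs(m,amin,amax):
    n,l,s,c=cv2.connectedComponentsWithStats(m.astype(np.uint8))
    return [(c[i],s[i,4]) for i in range(1,n) if amin<=s[i,4]<=amax]
def discs(name,im,box,amin,amax):
    h=cv2.cvtColor(im,cv2.COLOR_RGB2HSV);H,S,V=[h[:,:,i] for i in range(3)]
    B=np.zeros(H.shape,bool);B[box[1]:box[3],box[0]:box[2]]=1
    out={}
    for k,m in (('g',(H>60)&(H<95)&(S>110)&(V>50)),('b',(H<14)&(S>130)&(V>120))):
        out[k]=[(c,a) for c,a in blobs(m&B,amin,amax)]
    return out
E
python3 - <<'E'
from h import *
im=cv2.imread('pics/t0.png')[:,:,::-1].copy()
h=cv2.cvtColor(im,cv2.COLOR_RGB2HSV)
w=((h[:,:,1]<50)&(h[:,:,2]>150)).astype(np.uint8)
w[:115]=0;w[236:]=0;w[:,:205]=0;w[:,330:]=0
cs,_=cv2.findContours(w,cv2.RETR_EXTERNAL,cv2.CHAIN_APPROX_NONE)
c=max(cs,key=cv2.contourArea);print(cv2.contourArea(c))
P=ray('top',c.reshape(-1,2),0.05)[:,:2]
ap=cv2.approxPolyDP(c,4,True).reshape(-1,2);Q=ray('top',ap,.05)
for a,q in zip(ap,Q):print(a,q.round(4))
for k,v in discs('top',im,(205,115,310,236),30,250).items():
    for cc,a in v: print(k,cc.round(1),a,ray('top',cc,.06)[0].round(4))
big=cv2.resize(im[110:245,195:345],None,fx=5,fy=5,interpolation=cv2.INTER_CUBIC)[:600,:]
cv2.imwrite('pics/t0c.png',big[:,:,::-1])
E
```

```text
7108.5
[233 126] [0.7153 0.094  0.05  ]
[212 214] [0.4609 0.134  0.05  ]
[283 229] [ 0.4302 -0.0584  0.05  ]
[287 209] [ 0.4848 -0.0672  0.05  ]
[311 190] [ 0.5406 -0.1307  0.05  ]
[312 180] [ 0.5688 -0.1328  0.05  ]
[298 161] [ 0.6212 -0.0929  0.05  ]
[301 139] [ 0.6859 -0.0995  0.05  ]
g [252.7 176.3] 79 [0.5685 0.0298 0.06  ]
g [243.1 193. ] 84 [0.5209 0.0533 0.06  ]
g [263.8 201.6] 84 [ 0.5001 -0.0038  0.06  ]
b [279.4 154.5] 87 [ 0.6342 -0.0403  0.06  ]
b [250.6 156.6] 85 [0.6241 0.0387 0.06  ]
```

View pics/t0c.png

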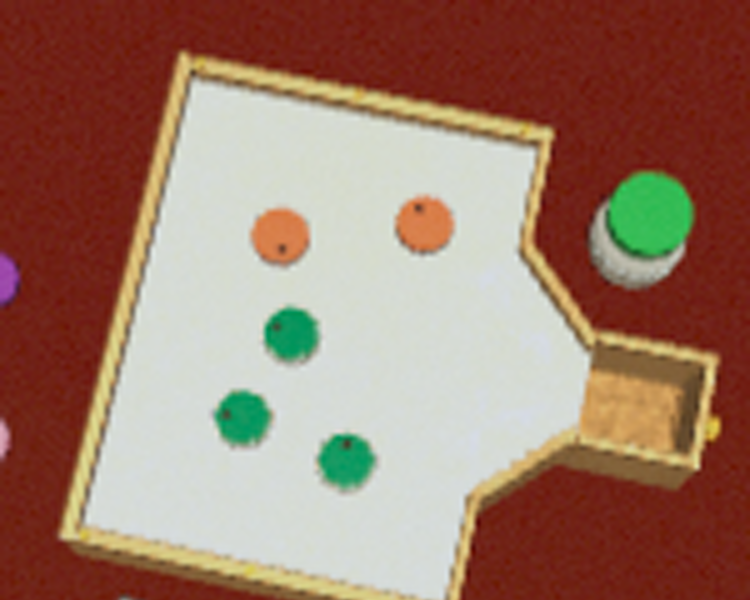

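Crop confirms the five discs, each with its hole mark, and the gate and slot free. Next is the tray frame from the clearly visible edges.

```bash
python3 - <<'E'
from h import *
im=cv2.imread('pics/t0.png')[:,:,::-1].copy()
h=cv2.cvtColor(im,cv2.COLOR_RGB2HSV)
w=((h[:,:,1]<50)&(h[:,:,2]>150)).astype(np.uint8)
w[:115]=0;w[236:]=0;w[:,:205]=0;w[:,330:]=0
cs,_=cv2.findContours(w,cv2.RETR_EXTERNAL,cv2.CHAIN_APPROX_NONE)
c=max(cs,key=cv2.contourArea).reshape(-1,2).astype(np.float32)
def line(p,q):
    p,q=np.array(p,float),np.array(q,float);d=q-p;L=np.hypot(*d);d/=L;r=c-p
    s=(r@d>5)&(r@d<L-5)&(abs(r@[-d[1],d[0]])<2.5)
    W=ray('top',c[s],.05)[:,:2].astype(np.float32);v=cv2.fitLine(W,cv2.DIST_HUBER,0,.01,.01).ravel()
    return v[:2],v[2:]
E={n:line(*e) for n,e in dict(back=((233,126),(212,214)),far=((233,126),(301,139)),near=((212,214),(283,229)),cfar=((298,161),(312,180)),cnear=((287,209),(311,190)),gate=((311,190),(312,180))).items() if n!='gate'}
for n,(d,p) in E.items(): print(n,np.degrees(np.arctan2(d[1],d[0])).round(2)%180,p.round(4))
def X(a,b):
    (d,p),(e,q)=E[a],E[b];t=np.linalg.solve(np.c_[d,-e],q-p);return p+t[0]*d
yaw=np.mean([np.degrees(np.arctan2(*(E['far'][0]*np.sign(E['far'][0][1]))[::-1])),np.degrees(np.arctan2(*(E['near'][0]*np.sign(E['near'][0][1]))[::-1])),np.degrees(np.arctan2(*(E['back'][0]*np.sign(-E['back'][0][0]))[::-1]))-90])
R=np.array([[np.cos(np.radians(yaw)),-np.sin(np.radians(yaw))],[np.sin(np.radians(yaw)),np.cos(np.radians(yaw))]])
k=X('back','far'); o1=k-R@[.1445,-.1315]
o2=X('cfar','cnear')-R@[-.126,0]
print(yaw,'origin by corner',o1,'by cheeks',o2)
o=o1
for n in E: print(n,(R.T@(E[n][1]-o)*1e3).round(1))
for kk,v in discs('top',im,(205,115,310,236),30,250).items():
    for cc,a in v: print(kk,(R.T@(ray('top',cc,.06)[0][:2]-o)*1e3).round(1))
E
```

```text
back 170.61 [0.5857 0.1148]
far 80.71 [0.7024 0.0092]
near 80.78 [0.4447 0.0374]
cfar 36.17 [ 0.5948 -0.1124]
cnear 124.81 [ 0.5073 -0.0943]
80.69701 origin by corner [ 0.56298561 -0.02812893] by cheeks [ 0.56552619 -0.02438318]
back [144.7   0.7]
far [  59.4 -131.5]
near [ 45.6 127.4]
cfar [-78. -45.]
cnear [-74.3  44.2]
g [58.1  3.9]
g [73.5 54.7]
g [13.9 66. ]
b [ -0.5 -72.3]
b [ 75.8 -49.5]
```

>>> {"fn": "play_rows", "kwargs": {
  "commands": [
    {"dx": 0, "dy": 0, "dz": -0.02, "az": -7},
    {"az": -7},
    {"az": -7},
    {"az": -7},
    {"az": -7}
  ],
  "claw": 0.15
}}

```text
validation failed for argument at $.co...
```

>>> {"fn": "play_rows", "kwargs": {
  "commands": [
    {"dx": 0, "dy": 0, "dz": 0, "ax": 0, "ay": 0, "az": -7},
    {"dx": 0, "dy": 0, "dz": 0, "ax": 0, "ay": 0, "az": -7},
    {"dx": 0, "dy": 0, "dz": 0, "ax": 0, "ay": 0, "az": -7},
    {"dx": 0, "dy": 0, "dz": 0, "ax": 0, "ay": 0, "az": -7},
    {"dx": 0, "dy": 0, "dz": 0, "ax": 0, "ay": 0, "az": -7}
  ],
  "claw": 0.15,
  "squeeze": 20
}}

```text
time_s: 0.52
ee_pos: [0.2056, -0.5089, 0.1761]
eef_rot: [-3.138, -0.003, 1.007]
force: [-0.3, -0.2, 0.2]
grip_width: 0.0638
```

>>> {"fn": "play_rows", "kwargs": {
  "commands": [
    {"dx": 0, "dy": 0, "dz": 0, "ax": 0, "ay": 0, "az": -7},
    {"dx": 0, "dy": 0, "dz": 0, "ax": 0, "ay": 0, "az": -7},
    {"dx": 0, "dy": 0, "dz": 0, "ax": 0, "ay": 0, "az": -7},
    {"dx": 0, "dy": 0, "dz": 0, "ax": 0, "ay": 0, "az": -2},
    {"dx": 0.037, "dy": 0.016, "dz": 0, "ax": 0, "ay": 0, "az": 0}
  ]
}}

```text
time_s: 0.93
ee_pos: [0.2245, -0.4763, 0.1739]
eef_rot: [-3.137, -0.007, 1.424]
force: [1.6, 0.7, -0.9]
grip_width: 0.0309
```

>>> {"fn": "play_rows", "kwargs": {
  "commands": [
    {"dx": 0.037, "dy": 0.016, "dz": 0, "ax": 0, "ay": 0, "az": 0},
    {"dx": 0.037, "dy": 0.016, "dz": 0, "ax": 0, "ay": 0, "az": 0},
    {"dx": 0.037, "dy": 0.016, "dz": 0, "ax": 0, "ay": 0, "az": 0},
    {"dx": 0.037, "dy": 0.016, "dz": 0, "ax": 0, "ay": 0, "az": 0},
    {"dx": 0.037, "dy": 0.016, "dz": 0, "ax": 0, "ay": 0, "az": 0}
  ]
}}

```text
time_s: 1.35
ee_pos: [0.3317, -0.2985, 0.1728]
eef_rot: [-3.135, -0.01, 1.419]
force: [0.5, -1.6, 0.7]
grip_width: 0.0138
```

>>> {"fn": "play_rows", "kwargs": {
  "commands": [
    {"dx": 0.037, "dy": 0.016, "dz": 0, "ax": 0, "ay": 0, "az": 0},
    {"dx": 0.037, "dy": 0.016, "dz": 0, "ax": 0, "ay": 0, "az": 0},
    {"dx": 0.037, "dy": 0.016, "dz": 0, "ax": 0, "ay": 0, "az": 0},
    {"dx": 0.037, "dy": 0.016, "dz": 0, "ax": 0, "ay": 0, "az": 0},
    {"dx": 0.037, "dy": 0.016, "dz": 0, "ax": 0, "ay": 0, "az": 0}
  ]
}}

```text
time_s: 1.77
ee_pos: [0.4399, -0.1202, 0.1739]
eef_rot: [-3.135, -0.01, 1.417]
force: [1.7, -0.7, -0.2]
grip_width: 0.0143
```

>>> {"fn": "play_rows", "kwargs": {
  "commands": [
    {"dx": 0.036, "dy": 0.02, "dz": 0, "ax": 0, "ay": 0, "az": 0},
    {"dx": 0.036, "dy": 0.02, "dz": 0, "ax": 0, "ay": 0, "az": 0},
    {"dx": 0.036, "dy": 0.02, "dz": 0, "ax": 0, "ay": 0, "az": 0},
    {"dx": 0.036, "dy": 0.02, "dz": 0, "ax": 0, "ay": 0, "az": 0},
    {"dx": 0.036, "dy": 0.02, "dz": 0, "ax": 0, "ay": 0, "az": 0}
  ]
}}

```text
time_s: 2.18
ee_pos: [0.5645, 0.0469, 0.1746]
eef_rot: [-3.134, -0.01, 1.419]
force: [-0.4, -0.7, -0.1]
grip_width: 0.0141
```

```bash
cat >> h.py <<'E'
from scipy.spatial.transform import Rotation as Ro
Y=np.radians(80.7);RT=np.array([[np.cos(Y),-np.sin(Y)],[np.sin(Y),np.cos(Y)]]);O=np.array([.563,-.0275])
def tray(p): return (RT.T@(np.array(p)[:2]-O)*1e3).round(1)
def wray(s,uv,z):
    m=viewer.camera_model('wrist');T=np.eye(4);T[:3,:3]=Ro.from_euler('xyz',s['eef_rot']).as_matrix();T[:3,3]=s['ee_pos']
    T=T@np.array(m['T_tool_cam']);p=cv2.undistortPoints(np.array(uv,float).reshape(-1,1,2),np.array(m['K']),np.array(m['dist_coeffs'])).reshape(-1,2)
    r=np.c_[p,np.ones(len(p))]@T[:3,:3].T
    return T[:3,3]+r*((z-T[2,3])/r[:,2])[:,None]
E
python3 - <<'E'
from h import *
s=ctrl.get_obs();im=snap('wrist','w1.png');print(s['ee_pos'],tray(s['ee_pos']),np.degrees(s['eef_rot']),viewer.camera_model('wrist')['T_tool_cam'])
for k,v in discs('w',im,(0,0,512,384),300,20000).items():
    for c,a in v: print(k,c.round(1),a,tray(wray(s,c,.06)[0]))
E
```

```text
[0.56454265 0.04689883 0.17456802] [73.7 10.5] [-179.56120176   -0.5665683    81.28070645] [[ 1.23597357e-03 -9.63882828e-01 -2.66323801e-01  7.85610179e-02]
 [ 9.99999236e-01  1.19176919e-03  3.27596571e-04  1.23925903e-03]
 [ 1.63179156e-06 -2.66324002e-01  9.63883565e-01 -2.06712240e-01]
 [ 0.00000000e+00  0.00000000e+00  0.00000000e+00  1.00000000e+00]]
g [213.1 179.6] 448 [77.7 52.3]
g [263.3 195. ] 433 [62.3  1.2]
g [203.6 234.5] 389 [17.9 63.7]
b [316.5 177.8] 626 [ 81.  -52.3]
b [112.2 250.8] 704 [ -3.3 165.3]
b [333.7 246.9] 515 [  5.6 -75.5]
```

View pics/w1.png

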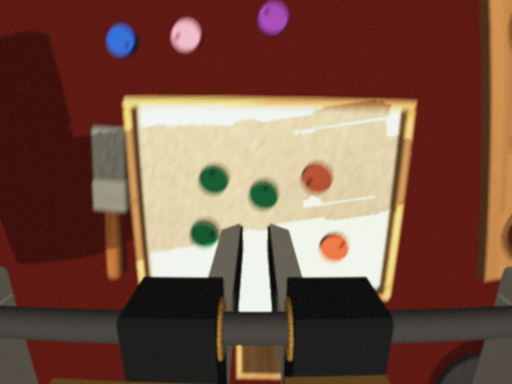

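The wrist view shows the greens at (213,180), (263,195) and (204,234), bares at (317,178) and (334,247), fingertips near (240–270,228), slot at about (258,360). It reads about 4 mm off the top view, so I will check it against the fingertips and the tray's sides.

```bash
python3 - <<'E'
from h import *
s=ctrl.get_obs();m=viewer.camera_model('wrist');T=np.linalg.inv(np.array(m['T_tool_cam']))
for p in ([0,0.007,.008],[0,-.007,.008],[.008,.007,.008],[.008,-.007,.008]):
    q,_=cv2.projectPoints(np.array([p]),Ro.from_matrix(T[:3,:3]).as_rotvec(),T[:3,3],np.array(m['K']),np.array(m['dist_coeffs']));print(p,q.ravel().round(1))
im=cv2.imread('pics/w1.png');h=cv2.cvtColor(im,cv2.COLOR_BGR2HSV)
for r in (155,200,225):
    w=np.where((h[r,:,1]<75)&(h[r,:,2]>150))[0];w=w[(w>130)&(w<405)]
    print(r,w.min(),w.max(),tray(wray(s,[w.min(),r],.05)[0]),tray(wray(s,[w.max(),r],.05)[0]))
for uv in ((240,362),(281,362),(258,372),(262,107)): print(uv,tray(wray(s,uv,.066)[0]))
cv2.imwrite('pics/w1c.png',cv2.resize(im[140:384,120:400],(800,600*244*800//(280*600)))[:600])
E
```

```text
[0, 0.007, 0.008] [262.8 219.2]
[0, -0.007, 0.008] [242.8 219.2]
[0.008, 0.007, 0.008] [262.9 208.3]
[0.008, -0.007, 0.008] [242.7 208.3]
155 140 395 [105.7 127.2] [ 109.9 -135.9]
200 143 389 [ 57.4 127.6] [  61.7 -135.2]
225 146 388 [ 29.  126.4] [  33.3 -137.6]
(240, 362) [-136.6   22.7]
(281, 362) [-135.7  -26. ]
(258, 372) [-151.2    1. ]
(262, 107) [155.    2.5]
```

View pics/w1c.png

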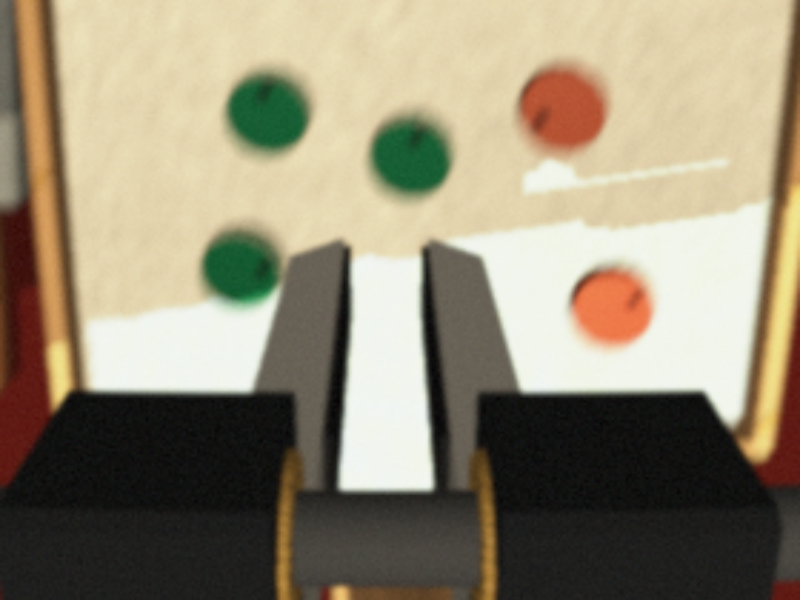

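>>> {"fn": "play_rows", "kwargs": {
  "commands": [
    {"dx": 0.011, "dy": 0.0035, "dz": 0, "ax": -0.4, "ay": -0.6, "az": 0.6},
    {"dx": 0.01, "dy": 0.003, "dz": 0.02, "ax": 0, "ay": 0, "az": 0},
    {"dx": 0, "dy": 0, "dz": 0.03, "ax": 0, "ay": 0, "az": 0},
    {"dx": 0, "dy": 0, "dz": 0.03, "ax": 0, "ay": 0, "az": 0},
    {"dx": 0, "dy": 0, "dz": 0.015, "ax": 0, "ay": 0, "az": 0}
  ]
}}

```text
time_s: 2.65
ee_pos: [0.5797, 0.0773, 0.0767]
eef_rot: [3.138, -0.001, 1.417]
force: [-0.3, -1.9, -1.2]
grip_width: 0.0143
```

```bash
python3 - <<'E'
from h import *
s=ctrl.get_obs();print(s['ee_pos'],tray(s['ee_pos']),np.degrees(s['eef_rot']),s['force'])
im=snap('wrist','w2.png');sc=snap('scene','s2.png')
a=cv2.resize(im[150:300,180:330],(400,400));b=cv2.resize(sc[175:255,195:305],(400,291))
cv2.imwrite('pics/c2.png',np.hstack([a,cv2.copyMakeBorder(b,0,109,0,0,0)])[:,:,::-1])
E
```

```text
[0.57974042 0.0772644  0.07673383] [106.1   0.4] [ 1.79810178e+02 -7.42044033e-02  8.11925832e+01] [-0.25121065 -1.86611882 -1.24776301]
```

View pics/c2.png

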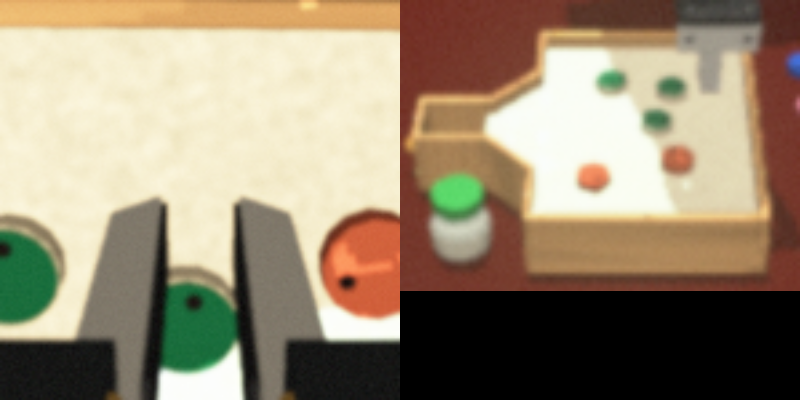

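```bash
python3 - <<'E'
from h import *
s=ctrl.get_obs();print(s['ee_pos'])
for z in (.05,.06,.0687,.08,.1,.12): print(z,ray('scene',[[274,200.3],[280,200.3],[283,200.3]],z)[:,:2].round(4).tolist())
E
```

```text
[0.57938701 0.07695311 0.07720086]
0.05 [[0.526, 0.0717], [0.5295, 0.0928], [0.5313, 0.1034]]
0.06 [[0.5385, 0.0689], [0.542, 0.0898], [0.5437, 0.1003]]
0.0687 [[0.5493, 0.0666], [0.5528, 0.0873], [0.5545, 0.0976]]
0.08 [[0.5634, 0.0635], [0.5668, 0.0839], [0.5685, 0.0941]]
0.1 [[0.5884, 0.058], [0.5917, 0.0779], [0.5934, 0.0878]]
0.12 [[0.6133, 0.0526], [0.6166, 0.0719], [0.6182, 0.0816]]
```

>>> {"fn": "play_rows", "kwargs": {
  "commands": [
    {"dx": -0.004, "dy": -0.003, "dz": 0.004, "ax": 0, "ay": 0, "az": 0.5},
    {"dx": 0, "dy": 0, "dz": 0.004, "ax": 0, "ay": 0, "az": 0},
    {"dx": 0, "dy": 0, "dz": 0.004, "ax": 0, "ay": 0, "az": 0},
    {"dx": 0, "dy": 0, "dz": 0.003, "ax": 0, "ay": 0, "az": 0},
    {"dx": 0, "dy": 0, "dz": 0.0, "ax": 0, "ay": 0, "az": 0}
  ]
}}

```text
time_s: 3.17
ee_pos: [0.5773, 0.0726, 0.0654]
eef_rot: [3.135, -0.002, 1.406]
force: [0.2, 0.5, -0.1]
grip_width: 0.0142
```

```bash
python3 - <<'E'
from h import *
s=ctrl.get_obs();print(s['ee_pos'],tray(s['ee_pos']),np.degrees(s['eef_rot']),s['force'])
sc=snap('scene','s3.png')
cv2.imwrite('pics/c3.png',cv2.resize(sc[165:245,240:310],(700,600*8*7//56*80//80),interpolation=cv2.INTER_CUBIC)[:600,:,::-1])
E
```

```text
[0.5773379  0.07257056 0.06536936] [101.1   2. ] [ 1.79610238e+02 -1.21714435e-01  8.05600073e+01] [ 0.20278482  0.51743384 -0.12148943]
```

View pics/c3.png

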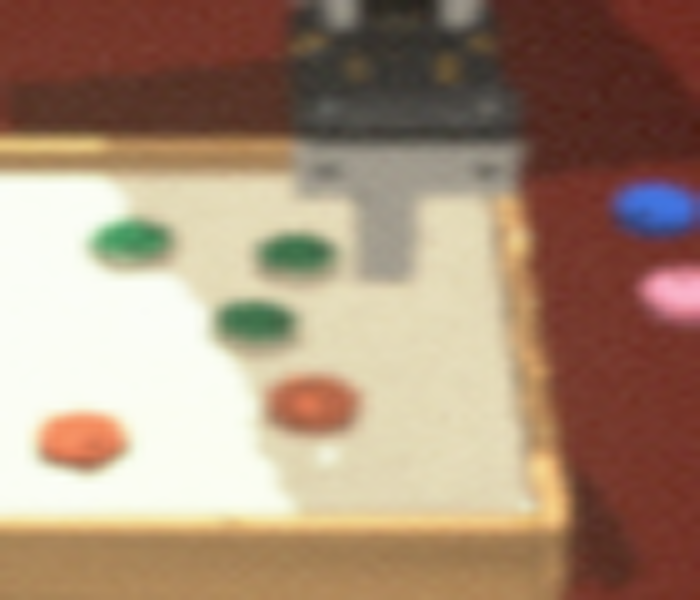

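>>> {"fn": "play_rows", "kwargs": {
  "commands": [
    {"dx": 0, "dy": 0, "dz": 0.002, "ax": 0.4, "ay": 0, "az": 0},
    {"dx": 0, "dy": 0, "dz": 0.002, "ax": 0, "ay": 0, "az": 0},
    {"dx": 0, "dy": 0, "dz": 0.002, "ax": 0, "ay": 0, "az": 0},
    {"dx": 0, "dy": 0, "dz": 0.0015, "ax": 0, "ay": 0, "az": 0},
    {"dx": 0, "dy": 0, "dz": 0.0015, "ax": 0, "ay": 0, "az": 0}
  ]
}}

```text
time_s: 3.63
ee_pos: [0.5784, 0.0727, 0.0573]
eef_rot: [3.14, -0.003, 1.406]
force: [-0.5, 0.2, 0.2]
grip_width: 0.0139
```

```bash
python3 - <<'E'
from h import *
im=cv2.imread('pics/s3.png')[:,:,::-1].copy()
for k,v in discs('s',im,(195,180,305,240),20,300).items():
    for c,a in v: print(k,c.round(1),a,tray(ray('scene',c,.06)[0]))
E
```

```text
g [210.2 228.4] 101 [-119.7 -106.9]
b [218.  196.7] 178 [-109.3   61.2]
b [294.8 212.8] 58 [159.2 -29.3]
b [271.  218.5] 38 [ 77.9 -58.3]
b [247.8 223.4] 34 [  1.3 -82.5]
b [223.9 236.4] 29 [ -72.7 -144.1]
```

>>> {"fn": "play_rows", "kwargs": {
  "commands": [
    {"dx": 0, "dy": 0, "dz": 0.002, "ax": 0, "ay": 0, "az": 0},
    {"dx": 0, "dy": 0, "dz": 0.002, "ax": 0, "ay": 0, "az": 0},
    {"dx": 0, "dy": 0, "dz": 0.002, "ax": 0, "ay": 0, "az": 0},
    {"dx": 0, "dy": 0, "dz": 0.002, "ax": 0, "ay": 0, "az": 0},
    {"dx": 0, "dy": 0, "dz": 0.002, "ax": 0, "ay": 0, "az": 0}
  ]
}}

```text
time_s: 4.05
ee_pos: [0.5783, 0.0728, 0.0462]
eef_rot: [3.14, -0.003, 1.406]
force: [0.5, -0.0, -0.3]
grip_width: 0.0137
```

```bash
python3 - <<'E'
from h import *
s=ctrl.get_obs();print(s['ee_pos'],tray(s['ee_pos']),np.degrees(s['eef_rot']),s['force'],s['tau'])
im=snap('wrist','w4.png');sc=snap('scene','s4.png')
a=cv2.resize(im[150:300,180:330],(400,400));b=cv2.resize(sc[165:245,240:310],(350,400))
cv2.imwrite('pics/c4.png',np.hstack([a,b])[:,:,::-1])
E
```

```text
[0.5782911  0.07275706 0.04616408] [101.4   1.1] [ 1.79915187e+02 -1.53292308e-01  8.05738948e+01] [ 0.52529245 -0.01833644 -0.33442226] [ 5.13283412e-04 -6.09729624e+01 -3.13531244e+01  7.23357266e-02
  1.03226525e-01  2.95454665e-04]
```

View pics/c4.png

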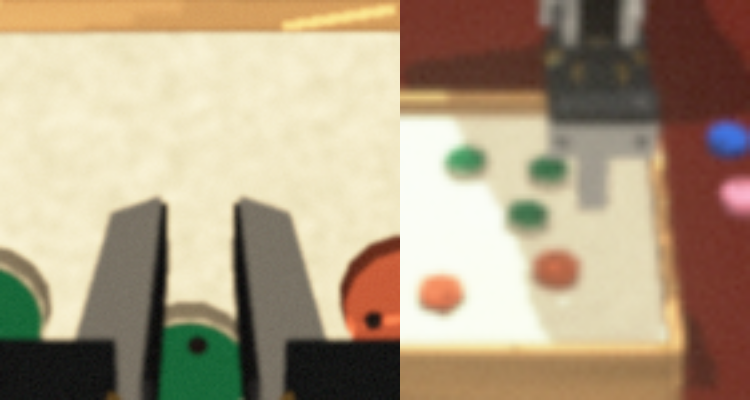

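Both views show the tips still roughly 30 mm above the platform: scene crop tip at (592,207), while the platform level there would be near row 238. The true tips sit well behind the nominal TCP, so I keep going down slowly until the force shows contact.

>>> {"fn": "play_rows", "kwargs": {
  "commands": [
    {"dx": 0, "dy": 0, "dz": 0.002, "ax": 0, "ay": 0, "az": 0},
    {"dx": 0, "dy": 0, "dz": 0.002, "ax": 0, "ay": 0, "az": 0},
    {"dx": 0, "dy": 0, "dz": 0.002, "ax": 0, "ay": 0, "az": 0},
    {"dx": 0, "dy": 0, "dz": 0.002, "ax": 0, "ay": 0, "az": 0},
    {"dx": 0, "dy": 0, "dz": 0.002, "ax": 0, "ay": 0, "az": 0}
  ]
}}

```text
time_s: 4.57
ee_pos: [0.5785, 0.0728, 0.0356]
eef_rot: [3.14, -0.003, 1.406]
force: [0.1, -0.1, -1.7]
grip_width: 0.0142
```

>>> {"fn": "play_rows", "kwargs": {
  "commands": [
    {"dx": 0, "dy": 0, "dz": 0.0015, "ax": 0, "ay": 0, "az": 0},
    {"dx": 0, "dy": 0, "dz": 0.0015, "ax": 0, "ay": 0, "az": 0},
    {"dx": 0, "dy": 0, "dz": 0.0015, "ax": 0, "ay": 0, "az": 0},
    {"dx": 0, "dy": 0, "dz": 0.001, "ax": 0, "ay": 0, "az": 0},
    {"dx": 0, "dy": 0, "dz": 0.001, "ax": 0, "ay": 0, "az": 0}
  ]
}}

```text
time_s: 4.98
ee_pos: [0.5783, 0.0728, 0.028]
eef_rot: [3.14, -0.003, 1.406]
force: [0.3, -0.0, -0.5]
grip_width: 0.0141
```

>>> {"fn": "play_rows", "kwargs": {
  "commands": [
    {"dx": 0, "dy": 0, "dz": 0.001, "ax": 0, "ay": 0, "az": 0},
    {"dx": 0, "dy": 0, "dz": 0.001, "ax": 0, "ay": 0, "az": 0},
    {"dx": 0, "dy": 0, "dz": 0.001, "ax": 0, "ay": 0, "az": 0},
    {"dx": 0, "dy": 0, "dz": 0.001, "ax": 0, "ay": 0, "az": 0},
    {"dx": 0, "dy": 0, "dz": 0.001, "ax": 0, "ay": 0, "az": 0}
  ]
}}

```text
time_s: 5.4
ee_pos: [0.5785, 0.0728, 0.0231]
eef_rot: [3.14, -0.003, 1.406]
force: [-8.5, -1.0, 18.6]
grip_width: 0.0141
```

>>> {"fn": "play_rows", "kwargs": {
  "commands": [
    {"dx": 0, "dy": 0, "dz": 0.001, "ax": 0, "ay": 0, "az": 0},
    {"dx": 0, "dy": 0, "dz": 0.001, "ax": 0, "ay": 0, "az": 0},
    {"dx": 0, "dy": 0, "dz": 0.001, "ax": 0, "ay": 0, "az": 0},
    {"dx": 0, "dy": 0, "dz": 0.001, "ax": 0, "ay": 0, "az": 0},
    {"dx": 0, "dy": 0, "dz": 0.001, "ax": 0, "ay": 0, "az": 0}
  ]
}}

```text
time_s: 5.82
ee_pos: [0.5785, 0.0728, 0.0232]
eef_rot: [3.139, -0.003, 1.407]
force: [-5.6, 0.5, 12.8]
grip_width: 0.0142
```

Contact at ee z = 0.0232, with the tips on the platform (z 0.050). So the real fingertips are about 27 mm behind the TCP, and I will slide at ee z ≈ 0.027.

>>> {"fn": "play_rows", "kwargs": {
  "commands": [
    {"dx": 0, "dy": 0, "dz": -0.004, "ax": 0, "ay": 0, "az": 0},
    {"dx": -0.008, "dy": 0, "dz": 0, "ax": 0, "ay": 0, "az": 0},
    {"dx": -0.008, "dy": 0, "dz": 0, "ax": 0, "ay": 0, "az": 0},
    {"dx": -0.008, "dy": 0, "dz": 0, "ax": 0, "ay": 0, "az": 0},
    {"dx": -0.008, "dy": 0, "dz": 0, "ax": 0, "ay": 0, "az": 0}
  ]
}}

```text
time_s: 6.23
ee_pos: [0.573, 0.0396, 0.0275]
eef_rot: [3.138, -0.003, 1.408]
force: [-0.0, -0.5, 0.4]
grip_width: 0.0143
```

```bash
cat > st.py <<'E'
from h import *
import sys
s=ctrl.get_obs();print(s['time_s'],tray(s['ee_pos']),s['ee_pos'][2].round(4),'yaw rel',(np.degrees(s['eef_rot'])[2]-80.7).round(2),'F',s['force'].round(1))
im=snap('top',f"t_{s['time_s']:.2f}.png")
for k,v in discs('top',im,(205,115,345,236),15,250).items():
    for c,a in v: print(k,c.round(0),a,tray(ray('top',c,.06)[0]))
E
python3 st.py
```

```text
6.2333 [67.8  0.9] 0.0275 yaw rel -0.01 F [-0.  -0.5  0.4]
g [324. 153.] 212 [-121.2 -103.5]
b [280. 155.] 87 [ -1.4 -72.3]
```

```bash
cat > st.py <<'E'
from h import *
s=ctrl.get_obs();print(s['time_s'],tray(s['ee_pos']),s['ee_pos'][2].round(4),'yaw rel',(np.degrees(s['eef_rot'])[2]-80.7).round(2),'F',s['force'].round(1))
im=snap('scene',f"s_{s['time_s']:.2f}.png")
h=cv2.cvtColor(im,cv2.COLOR_RGB2HSV);H,S,V=[h[:,:,i].astype(int) for i in range(3)]
B=np.zeros(H.shape,bool);B[180:250,192:300]=1
for k,m in (('g',(H>58)&(H<100)&(S>90)&(V>35)),('b',(H<12)&(S>120)&(V>130))):
    for c,a in blobs(m&B,8,300): print(k,c.round(0),a,tray(ray('scene',c,.06)[0]))
E
python3 st.py
```

```text
6.2833 [66.5  0.9] 0.0274 yaw rel -0.07 F [-0.5 -1.9 -0.2]
g [253. 196.] 9 [15.8 63.8]
g [260. 208.] 8 [43.2 -0.4]
g [210. 229.] 114 [-119.8 -108.7]
b [234. 184.] 9 [-57.1 141.8]
b [217. 198.] 33 [-113.6   50.9]
b [294. 210.] 16 [159.2 -16.8]
b [271. 218.] 42 [ 76.7 -57.9]
b [248. 223.] 38 [  0.7 -82. ]
b [296. 224.] 8 [158.9 -83.4]
```

The disc is being pushed in the cradle. Continuing.

>>> {"fn": "play_rows", "kwargs": {
  "commands": [
    {"dx": -0.01, "dy": 0, "dz": 0, "ax": 0, "ay": 0, "az": 0},
    {"dx": -0.01, "dy": 0, "dz": 0, "ax": 0, "ay": 0, "az": 0},
    {"dx": -0.01, "dy": 0, "dz": 0, "ax": 0, "ay": 0, "az": 0},
    {"dx": -0.01, "dy": 0, "dz": 0, "ax": 0, "ay": 0, "az": 0},
    {"dx": -0.01, "dy": 0, "dz": 0, "ax": 0, "ay": 0, "az": 0}
  ]
}}

```text
time_s: 6.75
ee_pos: [0.5641, -0.014, 0.0271]
eef_rot: [3.139, -0.003, 1.408]
force: [-0.4, 1.3, 0.2]
grip_width: 0.014
```

>>> {"fn": "play_rows", "kwargs": {
  "commands": [
    {"dx": -0.01, "dy": 0, "dz": 0, "ax": 0, "ay": 0, "az": 0},
    {"dx": -0.01, "dy": 0, "dz": 0, "ax": 0, "ay": 0, "az": 0},
    {"dx": -0.01, "dy": 0, "dz": 0, "ax": 0, "ay": 0, "az": 0},
    {"dx": -0.01, "dy": 0, "dz": 0, "ax": 0, "ay": 0, "az": 0},
    {"dx": -0.01, "dy": 0, "dz": 0, "ax": 0, "ay": 0, "az": 0}
  ]
}}

```text
time_s: 7.17
ee_pos: [0.5548, -0.0694, 0.027]
eef_rot: [3.139, -0.003, 1.407]
force: [1.1, -0.4, 1.2]
grip_width: 0.014
```

```bash
python3 st.py|grep -v b
```

```text
7.1667 [-42.7   1.3] 0.027 yaw rel -0.09 F [ 1.1 -0.4  1.2]
g [253. 196.] 9 [15.8 62.5]
g [269. 198.] 14 [74.3 52.7]
g [230. 208.] 12 [-63.8  -2.9]
g [210. 229.] 116 [-119.9 -109. ]
```

>>> {"fn": "play_rows", "kwargs": {
  "commands": [
    {"dx": -0.007, "dy": 0, "dz": 0, "ax": 0, "ay": 0, "az": 0},
    {"dx": -0.007, "dy": 0, "dz": 0, "ax": 0, "ay": 0, "az": 0},
    {"dx": -0.007, "dy": 0, "dz": 0, "ax": 0, "ay": 0, "az": 0},
    {"dx": -0.007, "dy": 0, "dz": 0, "ax": 0, "ay": 0, "az": 0},
    {"dx": -0.005, "dy": 0, "dz": 0, "ax": 0, "ay": 0, "az": 0}
  ]
}}

```text
time_s: 7.63
ee_pos: [0.5486, -0.1065, 0.0268]
eef_rot: [3.139, -0.003, 1.406]
force: [-0.1, -0.1, 0.4]
grip_width: 0.0142
```

```bash
python3 st.py|grep -v b
```

```text
7.6333 [-80.2   1.4] 0.0268 yaw rel -0.13 F [-0.1 -0.1  0.4]
g [253. 196.] 11 [16.6 62.9]
g [269. 198.] 14 [74.  51.5]
g [218. 208.] 12 [-103.1   -2.3]
g [210. 229.] 111 [-120.  -109.1]
```

>>> {"fn": "play_rows", "kwargs": {
  "commands": [
    {"dx": -0.004, "dy": 0, "dz": 0, "ax": 0, "ay": 0, "az": 0},
    {"dx": -0.004, "dy": 0, "dz": 0, "ax": 0, "ay": 0, "az": 0},
    {"dx": -0.003, "dy": 0, "dz": 0, "ax": 0, "ay": 0, "az": 0},
    {"dx": 0, "dy": 0, "dz": 0, "ax": 0, "ay": 0, "az": 0},
    {"dx": 0, "dy": 0, "dz": 0, "ax": 0, "ay": 0, "az": 0}
  ]
}}

```text
time_s: 8.1
ee_pos: [0.5465, -0.1191, 0.0267]
eef_rot: [3.139, -0.003, 1.406]
force: [-0.1, 0.2, 0.7]
grip_width: 0.014
```

```bash
python3 st.py|grep -v b
```

```text
8.1 [-93.1   1.5] 0.0267 yaw rel -0.16 F [-0.1  0.2  0.7]
g [253. 196.] 11 [16.6 62.9]
g [269. 198.] 14 [74.  51.5]
g [210. 229.] 112 [-120.1 -109.7]
```

>>> {"fn": "play_rows", "kwargs": {
  "commands": [
    {"dx": 0.001, "dy": 0, "dz": -0.025, "ax": 0, "ay": 0, "az": 0},
    {"dx": 0.005, "dy": 0, "dz": -0.025, "ax": 0, "ay": 0, "az": 0},
    {"dx": 0.032, "dy": -0.021, "dz": 0, "ax": 0, "ay": 0, "az": 0},
    {"dx": 0.032, "dy": -0.021, "dz": 0, "ax": 0, "ay": 0, "az": 0},
    {"dx": 0.032, "dy": -0.021, "dz": 0, "ax": 0, "ay": 0, "az": 0}
  ]
}}

```text
time_s: 8.57
ee_pos: [0.5012, -0.0089, 0.0784]
eef_rot: [3.139, -0.003, 1.4]
force: [1.3, 0.7, 0.1]
grip_width: 0.0141
```

>>> {"fn": "play_rows", "kwargs": {
  "commands": [
    {"dx": 0.024, "dy": -0.018, "dz": 0, "ax": 0, "ay": 0, "az": -7},
    {"dx": 0, "dy": 0, "dz": 0, "ax": 0, "ay": 0, "az": -7},
    {"dx": 0, "dy": 0, "dz": 0, "ax": 0, "ay": 0, "az": -7},
    {"dx": 0, "dy": 0, "dz": 0, "ax": 0, "ay": 0, "az": -7},
    {"dx": 0, "dy": 0, "dz": 0, "ax": 0, "ay": 0, "az": -7}
  ]
}}

```text
time_s: 8.98
ee_pos: [0.4837, 0.0266, 0.0795]
eef_rot: [3.136, -0.001, 2.024]
force: [0.0, -0.0, -0.0]
grip_width: 0.0141
```

```bash
cat >> h.py <<'E'
def to(x,y,rel):
    s=ctrl.get_obs();p=tray(s['ee_pos']);a=np.degrees(s['eef_rot'][2])-80.7;d=np.array([x,y])-p;t=np.radians(a)
    print('at',p,s['ee_pos'][2].round(4),'rel',a.round(1),'rp',np.degrees(s['eef_rot'][:2]).round(2),'go dx %.1f dy %.1f az %.1f'%(d@[np.cos(t),np.sin(t)],d@[np.sin(t),-np.cos(t)],a-rel))
E
python3 st.py; python3 -c "from h import *;to(41,88,40)"; python3 - <<'E'
import cv2,glob
f=sorted(glob.glob('pics/s_*.png'))[-1];im=cv2.imread(f)
cv2.imwrite('pics/c5.png',cv2.resize(im[175:245,190:310],(800,467),interpolation=cv2.INTER_CUBIC))
E
```

```text
8.9833 [40.6 87. ] 0.0795 yaw rel 35.25 F [ 0. -0. -0.]
g [253. 196.] 9 [15.8 62.5]
g [270. 198.] 10 [75.6 52. ]
g [210. 229.] 114 [-119.8 -108.8]
b [212. 200.] 22 [-127.3   43.2]
b [271. 218.] 40 [ 77.3 -58. ]
b [248. 223.] 39 [  0.7 -81.6]
at [40.6 87. ] 0.0795 rel 35.8 rp [ 1.7969e+02 -5.0000e-02] go dx 0.9 dy -0.6 az -4.2
```

View pics/c5.png

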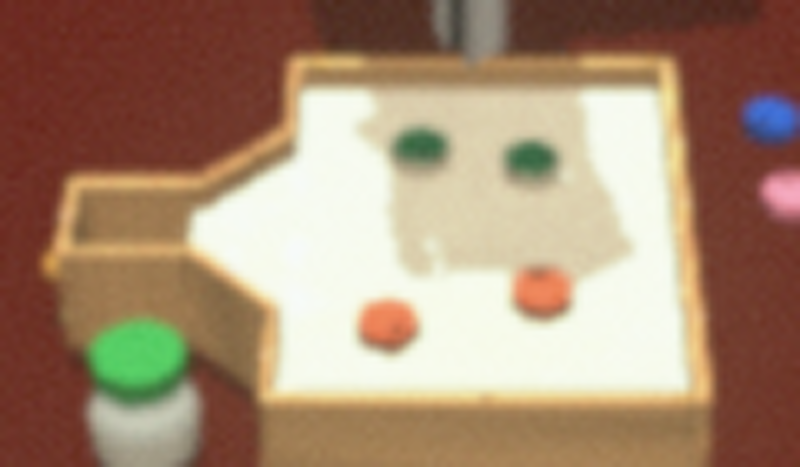

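One green has gone from the tray into the slot. The two others lie at (420,145) and (530,158) in the crop, and the bare discs have not moved. Next green: the one nearer the gate.

>>> {"fn": "play_rows", "kwargs": {
  "commands": [
    {"dx": 0.003, "dy": -0.001, "dz": 0.015, "ax": 0, "ay": 0, "az": -4},
    {"dx": 0, "dy": 0, "dz": 0.016, "ax": 0, "ay": 0, "az": 0},
    {"dx": 0, "dy": 0, "dz": 0.012, "ax": 0, "ay": 0, "az": 0},
    {"dx": 0, "dy": 0, "dz": 0.005, "ax": 0, "ay": 0, "az": 0},
    {"dx": 0, "dy": 0, "dz": 0.001, "ax": 0, "ay": 0, "az": 0}
  ]
}}

```text
time_s: 9.45
ee_pos: [0.4825, 0.0298, 0.0299]
eef_rot: [3.133, 0.001, 2.096]
force: [-0.2, -0.2, -0.8]
grip_width: 0.014
```

```bash
python3 st.py|grep -v b; python3 -c "from h import *;to(-41,17,40)"; python3 - <<'E'
import cv2,sys
sys.path.insert(0,'.')
from h import *
s=ctrl.get_obs();im=snap('wrist','w6.png')
h=cv2.cvtColor(im,cv2.COLOR_RGB2HSV)
m=(h[:,:,0]>58)&(h[:,:,0]<100)&(h[:,:,1]>100)&(h[:,:,2]>40)
for c,a in blobs(m,200,20000):print(c,a,tray(wray(s,c,.06)[0]))
E
```

```text
9.45 [43.5 88.7] 0.0299 yaw rel 39.39 F [-0.2 -0.2 -0.8]
g [253. 196.] 8 [15.7 62.9]
g [269. 198.] 10 [74.2 52.6]
g [210. 229.] 111 [-119.8 -108.2]
at [43.5 88.6] 0.0301 rel 39.4 rp [1.7953e+02 7.0000e-02] go dx -110.7 dy 1.7 az -0.6
[331.17045455 236.62799043] 1672 [74.4 54. ]
[254.07648725 294.00377715] 1059 [16.  64.7]
```

>>> {"fn": "play_rows", "kwargs": {
  "commands": [
    {"dx": -0.006, "dy": 0, "dz": 0.003, "ax": 0.4, "ay": 0, "az": 0},
    {"dx": -0.01, "dy": 0, "dz": 0, "ax": 0, "ay": 0, "az": 0},
    {"dx": -0.01, "dy": 0, "dz": 0, "ax": 0, "ay": 0, "az": 0},
    {"dx": -0.01, "dy": 0, "dz": 0, "ax": 0, "ay": 0, "az": 0},
    {"dx": -0.01, "dy": 0, "dz": 0, "ax": 0, "ay": 0, "az": 0}
  ]
}}

```text
time_s: 9.97
ee_pos: [0.5091, -0.013, 0.03]
eef_rot: [3.137, 0.004, 2.096]
force: [-0.5, 0.7, -0.1]
grip_width: 0.0139
```

```bash
python3 st.py|grep -v b; python3 -c "from h import *;to(-44,16,40)"
```

```text
9.9667 [ 5.6 55.5] 0.03 yaw rel 39.41 F [-0.5  0.7 -0.1]
g [269. 198.] 11 [74.8 52.1]
g [246. 200.] 9 [-8.7 39.3]
g [210. 229.] 114 [-119.9 -108.6]
at [ 4.4 54.5] 0.0301 rel 39.4 rp [179.73   0.25] go dx -61.8 dy -0.9 az -0.6
```

>>> {"fn": "play_rows", "kwargs": {
  "commands": [
    {"dx": -0.01, "dy": 0, "dz": 0.002, "ax": 0, "ay": 0, "az": 0},
    {"dx": -0.01, "dy": 0, "dz": 0.001, "ax": 0, "ay": 0, "az": 0},
    {"dx": -0.01, "dy": 0, "dz": 0, "ax": 0, "ay": 0, "az": 0},
    {"dx": -0.01, "dy": 0, "dz": 0, "ax": 0, "ay": 0, "az": 0},
    {"dx": -0.01, "dy": 0, "dz": 0, "ax": 0, "ay": 0, "az": 0}
  ]
}}

```text
time_s: 10.43
ee_pos: [0.5371, -0.0622, 0.027]
eef_rot: [3.137, 0.004, 2.095]
force: [0.4, 0.2, -0.3]
grip_width: 0.0142
```

```bash
python3 st.py|grep -v b; python3 -c "from h import *;to(-44,16,40)"
```

```text
10.4333 [-38.4  19.9] 0.027 yaw rel 39.31 F [ 0.4  0.2 -0.3]
g [269. 198.] 14 [74.  51.5]
g [233. 207.] 14 [-53.6   3.4]
g [210. 229.] 117 [-119.7 -109.1]
at [-39.6  18.9] 0.0271 rel 39.3 rp [179.72   0.27] go dx -5.2 dy -0.5 az -0.7
```

>>> {"fn": "play_rows", "kwargs": {
  "commands": [
    {"dx": 0.015, "dy": 0, "dz": 0, "ax": 0, "ay": 0, "az": 0},
    {"dx": 0.003, "dy": 0.01, "dz": 0, "ax": 0, "ay": 0, "az": 7},
    {"dx": -0.002, "dy": 0.01, "dz": 0, "ax": 0, "ay": 0, "az": 7},
    {"dx": 0, "dy": 0, "dz": 0, "ax": 0, "ay": 0, "az": 7},
    {"dx": 0, "dy": 0, "dz": 0, "ax": 0, "ay": 0, "az": 7}
  ]
}}

```text
time_s: 10.9
ee_pos: [0.5464, -0.0385, 0.0266]
eef_rot: [3.137, 0.001, 1.593]
force: [0.4, -0.2, -0.2]
grip_width: 0.0145
```

>>> {"fn": "play_rows", "kwargs": {
  "commands": [
    {"dx": 0, "dy": 0, "dz": 0, "ax": 0, "ay": 0, "az": 7},
    {"dx": 0, "dy": 0, "dz": 0, "ax": 0, "ay": 0, "az": 3.5},
    {"dx": 0, "dy": 0, "dz": 0, "ax": 0, "ay": 0, "az": 0},
    {"dx": 0, "dy": 0, "dz": 0, "ax": 0, "ay": 0, "az": 0},
    {"dx": 0, "dy": 0, "dz": 0, "ax": 0, "ay": 0, "az": 0}
  ]
}}

```text
time_s: 11.32
ee_pos: [0.5444, -0.0345, 0.0264]
eef_rot: [3.138, -0.0, 1.402]
force: [0.2, -0.3, 0.5]
grip_width: 0.0141
```

```bash
python3 st.py|grep -v b; python3 -c "from h import *;to(-30,3,0)"
```

```text
11.3167 [-9.9 17.2] 0.0264 yaw rel -0.35 F [ 0.2 -0.3  0.5]
g [269. 198.] 14 [74.3 52.7]
g [231. 207.] 18 [-57.5   0.8]
g [210. 229.] 112 [-119.7 -108.4]
at [-9.9 17.2] 0.0264 rel -0.3 rp [179.78  -0.  ] go dx -20.0 dy 14.3 az -0.3
```

>>> {"fn": "play_rows", "kwargs": {
  "commands": [
    {"dx": -0.002, "dy": 0.012, "dz": 0, "ax": 0, "ay": 0, "az": 0},
    {"dx": -0.009, "dy": 0, "dz": 0, "ax": 0, "ay": 0, "az": 0},
    {"dx": -0.009, "dy": 0, "dz": 0, "ax": 0, "ay": 0, "az": 0},
    {"dx": -0.009, "dy": 0, "dz": 0, "ax": 0, "ay": 0, "az": 0},
    {"dx": -0.009, "dy": 0, "dz": 0, "ax": 0, "ay": 0, "az": 0}
  ]
}}

```text
time_s: 11.78
ee_pos: [0.5486, -0.0753, 0.0262]
eef_rot: [3.139, -0.0, 1.41]
force: [0.6, 0.1, 0.0]
grip_width: 0.0143
```

```bash
python3 st.py|grep -v b; python3 -c "from h import *;to(-92,1.5,0)"
```

```text
11.7833 [-49.5   6.5] 0.0262 yaw rel 0.11 F [0.6 0.1 0. ]
g [269. 198.] 15 [74.  50.8]
g [228. 207.] 12 [-70.9   3.1]
g [210. 229.] 117 [-119.6 -108.7]
at [-50.9   6.5] 0.0262 rel 0.1 rp [1.7983e+02 1.0000e-02] go dx -41.1 dy 5.0 az 0.1
```

>>> {"fn": "play_rows", "kwargs": {
  "commands": [
    {"dx": -0.006, "dy": 0.0015, "dz": 0, "ax": 0, "ay": 0, "az": 0},
    {"dx": -0.006, "dy": 0.0015, "dz": 0, "ax": 0, "ay": 0, "az": 0},
    {"dx": -0.006, "dy": 0.001, "dz": 0, "ax": 0, "ay": 0, "az": 0},
    {"dx": -0.006, "dy": 0.0005, "dz": 0, "ax": 0, "ay": 0, "az": 0},
    {"dx": -0.004, "dy": 0, "dz": 0, "ax": 0, "ay": 0, "az": 0}
  ]
}}

```text
time_s: 12.25
ee_pos: [0.5476, -0.1087, 0.0264]
eef_rot: [3.139, 0.0, 1.408]
force: [0.6, 0.9, 0.3]
grip_width: 0.0138
```

```bash
python3 st.py|grep -v b; python3 -c "from h import *;to(-93,1.5,0)"
```

```text
12.25 [-82.6   2. ] 0.0264 yaw rel -0.02 F [0.6 0.9 0.3]
g [269. 198.] 14 [74.  51.5]
g [218. 207.] 13 [-104.5    1. ]
g [210. 229.] 115 [-120.  -109.4]
at [-83.1   2.1] 0.0264 rel -0.0 rp [1.7984e+02 1.0000e-02] go dx -9.9 dy 0.6 az -0.0
```

>>> {"fn": "play_rows", "kwargs": {
  "commands": [
    {"dx": -0.004, "dy": 0.0005, "dz": 0, "ax": 0, "ay": 0, "az": 0},
    {"dx": -0.004, "dy": 0, "dz": 0, "ax": 0, "ay": 0, "az": 0},
    {"dx": -0.002, "dy": 0, "dz": 0, "ax": 0, "ay": 0, "az": 0},
    {"dx": 0, "dy": 0, "dz": 0, "ax": 0, "ay": 0, "az": 0},
    {"dx": 0, "dy": 0, "dz": 0, "ax": 0, "ay": 0, "az": 0}
  ]
}}

```text
time_s: 12.72
ee_pos: [0.5462, -0.1202, 0.0263]
eef_rot: [3.139, 0.0, 1.408]
force: [-0.5, -0.0, 0.4]
grip_width: 0.0141
```

```bash
python3 st.py|grep -v b; python3 -c "from h import *;to(108,68,22)"
```

```text
12.7167 [-94.2   1.6] 0.0263 yaw rel -0.03 F [-0.5 -0.   0.4]
g [269. 198.] 14 [74.  51.5]
g [210. 229.] 111 [-120.  -109.7]
at [-94.1   1.6] 0.0263 rel -0.0 rp [1.7985e+02 1.0000e-02] go dx 202.1 dy -66.5 az -22.0
```

>>> {"fn": "play_rows", "kwargs": {
  "commands": [
    {"dx": 0.001, "dy": 0, "dz": -0.025, "ax": 0, "ay": 0, "az": 0},
    {"dx": 0.005, "dy": 0, "dz": -0.025, "ax": 0, "ay": 0, "az": 0},
    {"dx": 0.036, "dy": -0.012, "dz": 0, "ax": 0, "ay": 0, "az": 0},
    {"dx": 0.036, "dy": -0.012, "dz": 0, "ax": 0, "ay": 0, "az": 0},
    {"dx": 0.036, "dy": -0.012, "dz": 0, "ax": 0, "ay": 0, "az": 0}
  ]
}}

```text
time_s: 13.18
ee_pos: [0.5292, -0.0027, 0.0781]
eef_rot: [3.139, -0.0, 1.401]
force: [0.5, -0.7, -0.3]
grip_width: 0.0139
```

>>> {"fn": "play_rows", "kwargs": {
  "commands": [
    {"dx": 0.036, "dy": -0.012, "dz": 0, "ax": 0, "ay": 0, "az": 0},
    {"dx": 0.03, "dy": -0.01, "dz": 0, "ax": 0, "ay": 0, "az": -7},
    {"dx": 0, "dy": 0, "dz": 0, "ax": 0, "ay": 0, "az": -7},
    {"dx": 0, "dy": 0, "dz": 0, "ax": 0, "ay": 0, "az": -7},
    {"dx": 0, "dy": 0, "dz": 0, "ax": 0, "ay": 0, "az": -1}
  ]
}}

```text
time_s: 13.6
ee_pos: [0.516, 0.0774, 0.0791]
eef_rot: [3.137, 0.0, 1.801]
force: [-0.0, -0.3, 0.7]
grip_width: 0.014
```

```bash
python3 st.py|grep -v b; python3 -c "from h import *;to(107,67,22)
s=ctrl.get_obs();im=snap('top','t7.png')
cv2.imwrite('pics/c7.png',cv2.resize(im[115:240,200:350],(720,600),interpolation=cv2.INTER_CUBIC)[:,:,::-1])"
```

```text
13.6 [95.9 63.3] 0.0791 yaw rel 22.49 F [-0.  -0.3  0.7]
g [269. 198.] 9 [75.  52.5]
g [210. 229.] 116 [-119.6 -108.7]
at [95.6 63.2] 0.0791 rel 22.2 rp [1.7975e+02 2.0000e-02] go dx 12.0 dy 0.8 az 0.2
```

View pics/c7.png

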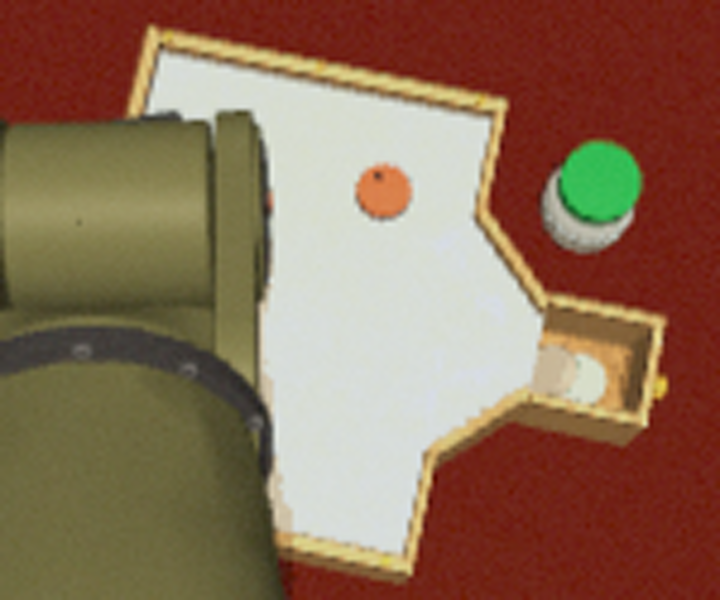

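Two greens lie flipped (pale undersides up) in the slot at about (555,370) and (588,378), with nothing protruding. Now the third.

>>> {"fn": "play_rows", "kwargs": {
  "commands": [
    {"dx": 0.011, "dy": 0.001, "dz": 0.01, "ax": 0.2, "ay": 0, "az": 0},
    {"dx": 0, "dy": 0, "dz": 0.016, "ax": 0, "ay": 0, "az": 0},
    {"dx": 0, "dy": 0, "dz": 0.014, "ax": 0, "ay": 0, "az": 0},
    {"dx": 0, "dy": 0, "dz": 0.007, "ax": 0, "ay": 0, "az": 0},
    {"dx": 0, "dy": 0, "dz": 0.002, "ax": 0, "ay": 0, "az": 0}
  ]
}}

```text
time_s: 14.12
ee_pos: [0.5152, 0.0884, 0.0267]
eef_rot: [3.14, 0.0, 1.772]
force: [0.6, 0.3, -0.0]
grip_width: 0.014
```

```bash
python3 st.py|grep -v b; python3 -c "from h import *;to(-37,8.5,22)
s=ctrl.get_obs();im=snap('wrist','w8.png')
h=cv2.cvtColor(im,cv2.COLOR_RGB2HSV)
m=(h[:,:,0]>58)&(h[:,:,0]<100)&(h[:,:,1]>100)&(h[:,:,2]>40)
for c,a in blobs(m,200,20000):print(c,a,tray(wray(s,c,.06)[0]))"
```

```text
14.1167 [106.7  65.9] 0.0267 yaw rel 20.84 F [ 0.6  0.3 -0. ]
g [269. 198.] 11 [74.8 52.1]
g [210. 229.] 114 [-119.7 -108.3]
at [106.6  66. ] 0.0267 rel 20.8 rp [1.7993e+02 2.0000e-02] go dx -154.7 dy 2.6 az -1.2
[254.44329897 294.48453608] 1067 [75.2 52.6]
```

>>> {"fn": "play_rows", "kwargs": {
  "commands": [
    {"dx": -0.009, "dy": 0, "dz": 0, "ax": 0, "ay": 0, "az": 0},
    {"dx": -0.01, "dy": 0, "dz": 0, "ax": 0, "ay": 0, "az": 0},
    {"dx": -0.01, "dy": 0, "dz": 0, "ax": 0, "ay": 0, "az": 0},
    {"dx": -0.01, "dy": 0, "dz": 0, "ax": 0, "ay": 0, "az": 0},
    {"dx": -0.01, "dy": 0, "dz": 0, "ax": 0, "ay": 0, "az": 0}
  ]
}}

```text
time_s: 14.63
ee_pos: [0.5273, 0.0367, 0.03]
eef_rot: [3.136, 0.001, 1.772]
force: [-0.0, -0.3, -0.1]
grip_width: 0.0143
```

```bash
python3 st.py|grep -v b; python3 -c "from h import *;to(-37,10,22)"
```

```text
14.6333 [57.6 45.6] 0.03 yaw rel 20.85 F [-0.  -0.3 -0.1]
g [259. 201.] 10 [38.5 35.4]
g [210. 229.] 112 [-119.9 -108.3]
at [56.2 45. ] 0.0301 rel 20.8 rp [1.7965e+02 8.0000e-02] go dx -99.6 dy -0.4 az -1.2
```

>>> {"fn": "play_rows", "kwargs": {
  "commands": [
    {"dx": -0.01, "dy": 0, "dz": 0, "ax": 0, "ay": 0, "az": 0},
    {"dx": -0.01, "dy": 0, "dz": 0, "ax": 0, "ay": 0, "az": 0},
    {"dx": -0.01, "dy": 0, "dz": 0, "ax": 0, "ay": 0, "az": 0},
    {"dx": -0.01, "dy": 0, "dz": 0, "ax": 0, "ay": 0, "az": 0},
    {"dx": -0.008, "dy": 0, "dz": 0, "ax": 0, "ay": 0, "az": 0}
  ]
}}

```text
time_s: 15.1
ee_pos: [0.5382, -0.017, 0.0305]
eef_rot: [3.135, 0.001, 1.77]
force: [0.4, 0.2, -0.7]
grip_width: 0.0143
```

```bash
python3 st.py|grep -v b; python3 -c "from h import *;to(-37,10,22)"
```

```text
15.1 [ 6.3 26.2] 0.0305 yaw rel 20.74 F [ 0.4  0.2 -0.7]
g [244. 205.] 9 [-13.5  16. ]
g [210. 229.] 117 [-119.8 -108.8]
at [ 5.3 25.8] 0.0305 rel 20.7 rp [1.7962e+02 1.0000e-01] go dx -45.2 dy -0.2 az -1.3
```

>>> {"fn": "play_rows", "kwargs": {
  "commands": [
    {"dx": -0.008, "dy": 0, "dz": 0.002, "ax": 0.3, "ay": 0, "az": 0},
    {"dx": -0.008, "dy": 0, "dz": 0.001, "ax": 0, "ay": 0, "az": 0},
    {"dx": -0.008, "dy": 0, "dz": 0, "ax": 0, "ay": 0, "az": 0},
    {"dx": -0.008, "dy": 0, "dz": 0, "ax": 0, "ay": 0, "az": 0},
    {"dx": -0.006, "dy": 0, "dz": 0, "ax": 0, "ay": 0, "az": 0}
  ]
}}

```text
time_s: 15.57
ee_pos: [0.5465, -0.0584, 0.027]
eef_rot: [3.141, 0.001, 1.77]
force: [-0.2, 0.8, 0.3]
grip_width: 0.0138
```

```bash
python3 st.py|grep -v b; python3 -c "from h import *;to(-20,4,0)"
```

```text
15.5667 [-33.2  11.3] 0.027 yaw rel 20.74 F [-0.2  0.8  0.3]
g [233. 207.] 13 [-52.    1.7]
g [210. 229.] 115 [-120.  -108.5]
at [-33.9  11. ] 0.027 rel 20.7 rp [1.7996e+02 9.0000e-02] go dx 10.5 dy 11.5 az 20.7
```

>>> {"fn": "play_rows", "kwargs": {
  "commands": [
    {"dx": 0.013, "dy": 0, "dz": 0, "ax": 0, "ay": 0, "az": 0},
    {"dx": 0, "dy": 0.011, "dz": 0, "ax": 0, "ay": 0, "az": 7},
    {"dx": 0, "dy": 0, "dz": 0, "ax": 0, "ay": 0, "az": 7},
    {"dx": 0, "dy": 0, "dz": 0, "ax": 0, "ay": 0, "az": 7},
    {"dx": 0, "dy": 0, "dz": 0, "ax": 0, "ay": 0, "az": 0}
  ]
}}

```text
time_s: 16.03
ee_pos: [0.5544, -0.041, 0.0268]
eef_rot: [3.141, 0.001, 1.389]
force: [-0.2, 0.7, 0.4]
grip_width: 0.0143
```

```bash
python3 st.py|grep -v b; python3 -c "from h import *;to(-20,3.5,0)"
```

```text
16.0333 [-14.8   6.3] 0.0268 yaw rel -1.09 F [-0.2  0.7  0.4]
g [232. 208.] 16 [-56.   -0.1]
g [210. 229.] 117 [-119.7 -108.6]
at [-14.7   6.4] 0.0268 rel -0.7 rp [1.7999e+02 5.0000e-02] go dx -5.3 dy 3.0 az -0.7
```

>>> {"fn": "play_rows", "kwargs": {
  "commands": [
    {"dx": -0.004, "dy": 0.0028, "dz": 0, "ax": 0, "ay": 0, "az": -0.7},
    {"dx": -0.008, "dy": 0, "dz": 0, "ax": 0, "ay": 0, "az": 0},
    {"dx": -0.008, "dy": 0, "dz": 0, "ax": 0, "ay": 0, "az": 0},
    {"dx": -0.008, "dy": 0, "dz": 0, "ax": 0, "ay": 0, "az": 0},
    {"dx": -0.008, "dy": 0, "dz": 0, "ax": 0, "ay": 0, "az": 0}
  ]
}}

```text
time_s: 16.5
ee_pos: [0.5511, -0.0781, 0.0269]
eef_rot: [3.142, 0.001, 1.427]
force: [0.9, 0.3, -0.5]
grip_width: 0.0141
```

```bash
python3 st.py|grep -v b; python3 -c "from h import *;to(-92,1.5,0)"
```

```text
16.5 [-51.9   3.6] 0.0269 yaw rel 1.06 F [ 0.9  0.3 -0.5]
g [227. 207.] 13 [-72.4   0.5]
g [210. 229.] 119 [-119.4 -108.9]
at [-53.2   3.5] 0.027 rel 1.0 rp [1.7999e+02 6.0000e-02] go dx -38.8 dy 1.3 az 1.0
```

>>> {"fn": "play_rows", "kwargs": {
  "commands": [
    {"dx": -0.006, "dy": 0.001, "dz": 0, "ax": 0, "ay": 0, "az": 0.5},
    {"dx": -0.006, "dy": 0.0005, "dz": 0, "ax": 0, "ay": 0, "az": 0},
    {"dx": -0.006, "dy": 0, "dz": 0, "ax": 0, "ay": 0, "az": 0},
    {"dx": -0.005, "dy": 0, "dz": 0, "ax": 0, "ay": 0, "az": 0},
    {"dx": -0.004, "dy": 0, "dz": 0, "ax": 0, "ay": 0, "az": 0}
  ]
}}

```text
time_s: 16.97
ee_pos: [0.5478, -0.1099, 0.027]
eef_rot: [3.142, 0.001, 1.416]
force: [-0.2, -0.5, -0.8]
grip_width: 0.014
```

```bash
python3 st.py|grep -v b; python3 -c "from h import *;to(-93,1.5,0)"
```

```text
16.9667 [-83.8   1.7] 0.027 yaw rel 0.41 F [-0.2 -0.5 -0.8]
g [217. 208.] 13 [-107.2   -1.9]
g [210. 229.] 113 [-120.2 -109.5]
at [-84.3   1.7] 0.027 rel 0.4 rp [1.7999e+02 7.0000e-02] go dx -8.7 dy 0.1 az 0.4
```

Last nudge, then lift away and check.

>>> {"fn": "play_rows", "kwargs": {
  "commands": [
    {"dx": -0.004, "dy": 0, "dz": 0, "ax": 0, "ay": 0, "az": 0},
    {"dx": -0.004, "dy": 0, "dz": 0, "ax": 0, "ay": 0, "az": 0},
    {"dx": -0.002, "dy": 0, "dz": 0, "ax": 0, "ay": 0, "az": 0},
    {"dx": 0, "dy": 0, "dz": 0, "ax": 0, "ay": 0, "az": 0},
    {"dx": 0, "dy": 0, "dz": 0, "ax": 0, "ay": 0, "az": 0}
  ]
}}

```text
time_s: 17.43
ee_pos: [0.546, -0.1214, 0.027]
eef_rot: [3.142, 0.001, 1.415]
force: [0.0, 0.2, -0.6]
grip_width: 0.0144
```

```bash
python3 st.py|grep -v b
```

```text
17.4333 [-95.5   1.6] 0.027 yaw rel 0.39 F [ 0.   0.2 -0.6]
g [210. 229.] 113 [-120.  -109.8]
```

>>> {"fn": "play_rows", "kwargs": {
  "commands": [
    {"dx": 0.001, "dy": 0, "dz": -0.025, "ax": 0, "ay": 0, "az": 0},
    {"dx": 0.005, "dy": 0, "dz": -0.035, "ax": 0, "ay": 0, "az": 0},
    {"dx": 0.03, "dy": 0, "dz": -0.02, "ax": 0, "ay": 0, "az": 0},
    {"dx": 0.036, "dy": 0, "dz": -0.01, "ax": 0, "ay": 0, "az": 0},
    {"dx": 0.036, "dy": 0, "dz": 0, "ax": 0, "ay": 0, "az": 0}
  ]
}}

```text
time_s: 17.9
ee_pos: [0.5619, -0.0154, 0.1198]
eef_rot: [-3.139, 0.0, 1.408]
force: [0.3, -0.0, -0.7]
grip_width: 0.0144
```

>>> {"fn": "play_rows", "kwargs": {
  "commands": [
    {"dx": 0.036, "dy": 0, "dz": 0, "ax": 0, "ay": 0, "az": 0},
    {"dx": 0.036, "dy": 0, "dz": 0, "ax": 0, "ay": 0, "az": 0},
    {"dx": 0.02, "dy": 0, "dz": 0, "ax": 0, "ay": 0, "az": 0},
    {"dx": 0, "dy": 0, "dz": 0, "ax": 0, "ay": 0, "az": 0},
    {"dx": 0, "dy": 0, "dz": 0, "ax": 0, "ay": 0, "az": 0}
  ]
}}

```text
time_s: 18.32
ee_pos: [0.5775, 0.0868, 0.122]
eef_rot: [3.141, -0.001, 1.415]
force: [0.6, -0.0, -0.1]
grip_width: 0.0143
```

```bash
python3 st.py; python3 -c "from h import *
a=snap('top','t9.png')[115:240,230:350];b=snap('scene','s9.png')[175:245,190:310]
cv2.imwrite('pics/c9.png',np.hstack([cv2.resize(a,(400,417),interpolation=cv2.INTER_CUBIC),cv2.resize(b,(400,417),interpolation=cv2.INTER_CUBIC)])[:,:,::-1])"
```

```text
18.3167 [115.1   4.2] 0.122 yaw rel 0.38 F [ 0.6 -0.  -0.1]
g [210. 229.] 115 [-120.  -108.5]
b [215. 199.] 27 [-118.7   47.1]
b [271. 218.] 39 [ 77.7 -58. ]
b [248. 223.] 38 [  0.7 -82. ]
```

View pics/c9.png

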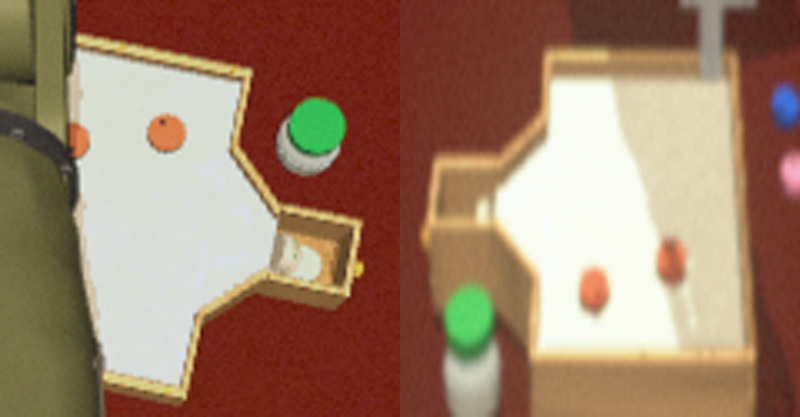

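Tray is clear of greens and both bares are in place. The third disc seems to lean against the platform-end wall of the slot, at (287,255) in the left half and (482,210) in the right half. I will check its height by two-view triangulation.

```bash
python3 - <<'E'
from h import *
t=cv2.imread('pics/t9.png');s=cv2.imread('pics/s9.png')
big=np.hstack([cv2.resize(t[172:208,305:345],(400,360),interpolation=cv2.INTER_CUBIC),cv2.resize(s[198:220,194:224],(400,293),interpolation=cv2.INTER_CUBIC)[:293].copy() if 0 else cv2.copyMakeBorder(cv2.resize(s[198:220,194:224],(400,293),interpolation=cv2.INTER_CUBIC),0,67,0,0,0)])
cv2.imwrite('pics/c10.png',big)
for n,im,(x0,y0,x1,y1) in (('top',t,(309,176,335,206)),('scene',s,(200,203,219,216))):
    h=cv2.cvtColor(im,cv2.COLOR_BGR2HSV);m=np.zeros(h.shape[:2],bool);m[y0:y1,x0:x1]=1
    m&=(h[:,:,1]<85)&(h[:,:,2]>120)
    for c,a in blobs(m,3,400):
        ys,xs=np.where(m);print(n,c.round(1),a,xs.min(),xs.max(),ys.min(),ys.max())
        for z in (.03,.04,.05):print(z,tray(ray(n,c,z)[0]))
# where the platform edge and slot rims project
def proj(n,P):
    m=viewer.camera_model(n);T=np.linalg.inv(np.array(m['pose']));q,_=cv2.projectPoints(np.array(P,float),Ro.from_matrix(T[:3,:3]).as_rotvec(),T[:3,3],np.array(m['K']),np.array(m['dist_coeffs']));return q.reshape(-1,2).round(1)
for x in (-106,-110,-120):
  for z in (.02,.03,.04,.05):
    w=O+RT@[x/1e3,0.0];print(x,z,proj('top',[[*w,z]]),proj('scene',[[*w,z]]))
E
```

```text
top [315.7 190.3] 216 309 334 176 203
0.03 [-120.4   -1.3]
0.04 [-119.3    1.2]
0.05 [-118.2    3.7]
scene [215.6 209.5] 22 213 218 207 211
0.03 [-116.8   25.7]
0.04 [-115.    13.6]
0.05 [-113.1    1.5]
-106 0.02 [[310.1 190.5]] [[218.2 216.3]]
-106 0.03 [[310.6 189.7]] [[218.  214.1]]
-106 0.04 [[311.1 188.9]] [[217.8 211.9]]
-106 0.05 [[311.6 188.1]] [[217.6 209.7]]
-110 0.02 [[311.5 190.8]] [[217.1 216.3]]
-110 0.03 [[312. 190.]] [[216.9 214.1]]
-110 0.04 [[312.5 189.2]] [[216.7 211.9]]
-110 0.05 [[313.  188.4]] [[216.4 209.7]]
-120 0.02 [[315.  191.5]] [[214.2 216.3]]
-120 0.03 [[315.5 190.8]] [[214.  214.1]]
-120 0.04 [[316.1 190. ]] [[213.8 211.9]]
-120 0.05 [[316.6 189.2]] [[213.6 209.7]]
```

View pics/c10.png

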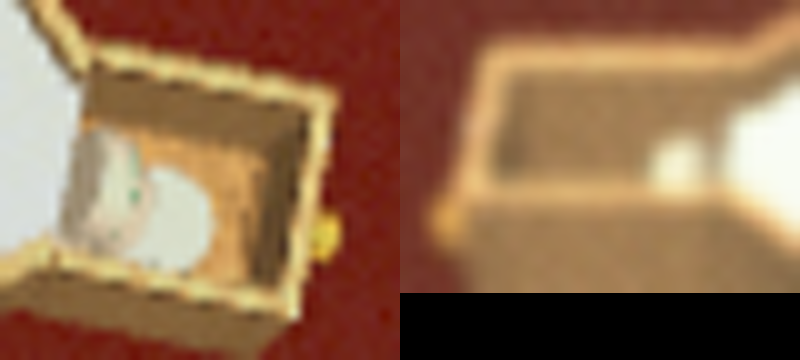

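The top crop shows one disc lying flat (180,215) and paler strips against the platform-end wall (65–145), so one or two discs lean there. I will bring the wrist camera over the slot and measure the heights numerically.

>>> {"fn": "play_rows", "kwargs": {
  "commands": [
    {"dx": -0.037, "dy": 0, "dz": -0.005, "ax": 0, "ay": 0, "az": 0},
    {"dx": -0.037, "dy": 0, "dz": -0.005, "ax": 0, "ay": 0, "az": 0},
    {"dx": -0.037, "dy": 0, "dz": -0.005, "ax": 0, "ay": 0, "az": 0},
    {"dx": -0.037, "dy": 0, "dz": -0.005, "ax": 0, "ay": 0, "az": 0},
    {"dx": -0.037, "dy": 0, "dz": 0, "ax": 0, "ay": 0, "az": 0}
  ]
}}

```text
time_s: 18.88
ee_pos: [0.5458, -0.1043, 0.142]
eef_rot: [-3.141, -0.001, 1.414]
force: [0.6, -0.7, 0.2]
grip_width: 0.014
```

>>> {"fn": "play_rows", "kwargs": {
  "commands": [
    {"dx": -0.037, "dy": 0, "dz": 0, "ax": 0, "ay": 0, "az": 0},
    {"dx": -0.037, "dy": 0, "dz": 0, "ax": 0, "ay": 0, "az": 0},
    {"dx": -0.037, "dy": 0, "dz": 0, "ax": 0, "ay": 0, "az": 0},
    {"dx": -0.015, "dy": 0, "dz": 0, "ax": 0, "ay": 0, "az": 0},
    {"dx": 0, "dy": 0, "dz": 0, "ax": 0, "ay": 0, "az": 0}
  ]
}}

```text
time_s: 19.3
ee_pos: [0.5186, -0.2471, 0.1428]
eef_rot: [3.141, 0.001, 1.4]
force: [-0.2, 0.5, -0.9]
grip_width: 0.0142
```

```bash
cat > wv.py <<'E'
from h import *
import sys
s=ctrl.get_obs();print(s['time_s'],s['ee_pos'],tray(s['ee_pos']),np.degrees(s['eef_rot']).round(2))
im=snap('wrist',sys.argv[1]);np.save('pics/'+sys.argv[1]+'.npy',np.r_[s['ee_pos'],s['eef_rot']])
def wproj(P):
    m=viewer.camera_model('wrist');T=np.eye(4);T[:3,:3]=Ro.from_euler('xyz',s['eef_rot']).as_matrix();T[:3,3]=s['ee_pos']
    T=np.linalg.inv(T@np.array(m['T_tool_cam']));q,_=cv2.projectPoints(np.array(P,float),Ro.from_matrix(T[:3,:3]).as_rotvec(),T[:3,3],np.array(m['K']),np.array(m['dist_coeffs']));return q.reshape(-1,2).round(1)
C=[(x,y,z) for x,y,z in ((-106,26,66),(-106,-26,66),(-166,26,66),(-166,-26,66),(-106,0,50),(-106,0,4),(-166,0,4))]
P=[[*(O+RT@np.array([x,y])/1e3),z/1e3] for x,y,z in C]
for c,q in zip(C,wproj(P)):print(c,q)
h=cv2.cvtColor(im,cv2.COLOR_RGB2HSV)
q=wproj(P);u0,v0=q.min(0).astype(int)-6;u1,v1=q.max(0).astype(int)+6
ch=[]
for v in range(max(v0,0),min(v1,384),2):
    r=''
    for u in range(u0,u1,2):
        H,S,V=map(int,h[v,u]);r+='g' if 45<H<100 and S>60 and V>30 else ('W' if S<55 and V>150 else 'w' if S<55 and V>90 else '+' if S<80 and V>90 else 'r' if (H<6 or H>170) and S>150 else '.' if V<90 else 'o')
    ch.append('%3d '%v+r)
print(u0,u1);print('\n'.join(ch))
E
python3 wv.py w9.png
```

```text
19.3 [ 0.51856446 -0.24711672  0.14283397] [-223.9    8.4] [1.7994e+02 4.0000e-02 8.0210e+01]
(-106, 26, 66) [230.4  53.9]
(-106, -26, 66) [294.   53.6]
(-166, 26, 66) [232. 128.]
(-166, -26, 66) [292.7 127.5]
(-106, 0, 50) [261.8  56.3]
(-106, 0, 4) [260.8  62.7]
(-166, 0, 4) [261.  123.3]
224 300
 47 ooooooWWWWWWWWWWWWWWWWWWWWWWWWWWWW+++W
 49 ooooooWWWWWWWWWWWWWWWWWWWWWWWWWWWWo+++
 51 ooooooWWWWWWWWWWWWWWWWWWWWWWWWWWWWoooo
 53 ooooooWWWWWWWWWWWWWWWWWWWWWWWWWWWWoooo
 55 oooooo+++++++++++++WWWWWWWWWWWWWW+ooo+
 57 ooooooooooooooooooooooooooooooooooooo+
 59 ooooooooooooooooo+o+++o+oooooooooooo+W
 61 oooooooooooo+++++++++++++++ooooooooo+W
 63 ooooooooooo++++++++++++++++ooooooooo++
 65 ooooooooooo++++++++++++++++oooooooooo+
 67 ooooooooooo++++WWWWWWWWW+++ooooooooooo
 69 ooooooooooo++++WWWWWWWWW+++ooooooooooo
 71 ooooooooooo++++WWWWWWWW++++ooooooooooo
 73 ooooooooooo+++WWWWWWWWW++++ooooooooooo
 75 ooooooooooo++++++WWW+W++++oooooooooooo
 77 ooooooooooo+++++++++++++++oooooooooooo
 79 ooooooooooo+++++++++++++++oooooooooooo
 81 oooooooooooo++++++++++++++oooooooooooo
 83 oooooooooooo++++++++++
[... 391 characters left out ...]
oooooooooooo
103 oooooooooooooWWWWWWWWWWW+ooooooooooooo
105 ooooooooooooooWWWWWWWWW+oooooooooooooo
107 ooooooooooooooo+WWWWWWoooooooooooooooo
109 oooooooooooooooooooooooooooooooooooooo
111 rooooooooooooooooooooooooooooooooooooo
113 oooooooooooooooooooooooooooooooooooooo
115 rooooooooooooooooooooooooooooooooooooo
117 rooooooooooooooooooooooooooooooooooooo
119 rooooooooooooooooooooooooooooooooooooo
121 rooooooooooooooooooooooooooooooooooooo
123 rooooooooooooooooooooooooooooooooooooo
125 rooooooooooooooooooooooooooooooooooooo
127 rooooooooooooooooooooooooooooooooooooo
129 rooooooooooooooooooooooooooooooooooooo
131 rooooooooooooooooooooooooooooooooooooo
133 rooooooooooooooooooooooooooooooooooooo
```

```bash
python3 - <<'E'
from h import *
im=cv2.imread('pics/w9.png').astype(float);S=cv2.GaussianBlur(im[:,:,2]-im[:,:,0],(0,0),.7)  # R-B: cork high, pale low
def width(v):
    r=S[v];c=262;lo=np.median(r[c-8:c+9]);hi=np.median(np.r_[r[236:243],r[281:287]]);t=(lo+hi)/2
    a=c
    while r[a]<t:a-=1
    L=a+(r[a]-t)/(r[a]-r[a+1]);a=c
    while r[a]<t:a+=1
    return L,a-(r[a]-t)/(r[a]-r[a-1])
for v in list(range(60,108,3)):
    L,R=width(v);print(v,round(L,1),round(R,1),round(R-L,2))
p=np.load('pics/w9.png.npy');s=dict(ee_pos=p[:3],eef_rot=p[3:])
for z in (.014,.024,.034,.044,.054):
    q=wray(s,[[246,71],[278,71],[262,95]],z);print(z,np.linalg.norm(q[0]-q[1])/32*1e3,'mm/px',tray(wray(s,[262,59],z)[0]),tray(wray(s,[262,85],z)[0]),tray(wray(s,[262,108],z)[0]))
E
python3 st.py | grep -v g
```

```text
60 244.2 278.3 34.06
63 243.3 278.9 35.56
66 243.3 278.6 35.32
69 243.6 278.3 34.69
72 243.7 277.8 34.12
75 244.1 276.7 32.65
78 244.3 276.2 31.93
81 245.0 275.7 30.66
84 245.9 274.7 28.74
87 245.0 276.0 30.95
90 244.5 276.2 31.73
93 244.6 276.3 31.73
96 244.8 276.1 31.25
99 245.9 275.0 29.15
102 247.5 273.5 26.02
105 250.4 270.5 20.13
0.014 0.9766241414477194 mm/px [-103.7   -1. ] [-128.1   -0.9] [-150.3   -0.9]
0.024 0.947514102701746 mm/px [-105.    -0.8] [-128.6   -0.7] [-150.1   -0.7]
0.034 0.9184040639557797 mm/px [-106.2   -0.6] [-129.1   -0.5] [-150.    -0.4]
0.044 0.8892940252098097 mm/px [-107.4   -0.3] [-129.7   -0.3] [-149.8   -0.2]
0.054 0.8601839864638431 mm/px [-1.087e+02 -1.000e-01] [-130.2   -0. ] [-149.7    0. ]
19.35 [-222.8    8.3] 0.1428 yaw rel -0.47 F [ 0.5 -0.3 -0.4]
b [271. 219.] 39 [ 77.6 -58.4]
b [248. 223.] 38 [  0.7 -82. ]
```

The measurement is ambiguous: width scaling and the scene view put the leaning disc's centre at roughly 0.025–0.046 m, and the limit is 0.044. A safe test and remedy is to shut the fingers and sweep slowly through the gate just above platform level. If the leaning disc stands too high, the sweep tips it over into the slot.

>>> {"fn": "play_rows", "kwargs": {
  "commands": [
    {"dx": 0.035, "dy": 0.0015, "dz": 0, "ax": 0, "ay": 0, "az": -0.4},
    {"dx": 0.035, "dy": 0.0015, "dz": 0, "ax": 0, "ay": 0, "az": 0},
    {"dx": 0.035, "dy": 0.0015, "dz": 0, "ax": 0, "ay": 0, "az": 0},
    {"dx": 0.03, "dy": 0.001, "dz": 0, "ax": 0, "ay": 0, "az": 0},
    {"dx": 0.005, "dy": 0, "dz": 0.01, "ax": 0, "ay": 0, "az": 0}
  ],
  "claw": 0
}}

```text
time_s: 19.82
ee_pos: [0.5481, -0.0997, 0.1341]
eef_rot: [3.138, -0.0, 1.406]
force: [0.6, -0.1, -0.4]
grip_width: 0.0005
```

```bash
python3 -c "from h import *;to(-72,1.5,0)"
```

```text
at [-73.6   3. ] 0.1341 rel -0.1 rp [ 1.798e+02 -2.000e-02] go dx 1.6 dy 1.5 az -0.1
```

>>> {"fn": "play_rows", "kwargs": {
  "commands": [
    {"dx": 0, "dy": 0.0015, "dz": 0.028, "ax": 0.1, "ay": 0, "az": 0},
    {"dx": 0, "dy": 0, "dz": 0.03, "ax": 0, "ay": 0, "az": 0},
    {"dx": 0, "dy": 0, "dz": 0.026, "ax": 0, "ay": 0, "az": 0},
    {"dx": 0, "dy": 0, "dz": 0.01, "ax": 0, "ay": 0, "az": 0},
    {"dx": 0, "dy": 0, "dz": 0.004, "ax": 0, "ay": 0, "az": 0}
  ]
}}

```text
time_s: 20.23
ee_pos: [0.5501, -0.0927, 0.0326]
eef_rot: [3.137, -0.001, 1.417]
force: [0.7, -0.9, 0.3]
grip_width: 0.0003
```

```bash
python3 -c "from h import *;to(-118,1.5,0)"
```

```text
at [-66.4   2.2] 0.0326 rel 0.5 rp [ 1.7976e+02 -3.0000e-02] go dx -51.6 dy 0.3 az 0.5
```

>>> {"fn": "play_rows", "kwargs": {
  "commands": [
    {"dx": 0, "dy": 0.0003, "dz": 0.004, "ax": 0.2, "ay": 0, "az": 0.5},
    {"dx": -0.005, "dy": 0, "dz": 0.002, "ax": 0, "ay": 0, "az": 0},
    {"dx": -0.007, "dy": 0, "dz": 0, "ax": 0, "ay": 0, "az": 0},
    {"dx": -0.007, "dy": 0, "dz": 0, "ax": 0, "ay": 0, "az": 0},
    {"dx": -0.004, "dy": 0, "dz": 0, "ax": 0, "ay": 0, "az": 0}
  ]
}}

```text
time_s: 20.65
ee_pos: [0.5477, -0.1171, 0.0291]
eef_rot: [3.138, -0.0, 1.408]
force: [-0.7, 0.1, -0.2]
grip_width: 0.0006
```

>>> {"fn": "play_rows", "kwargs": {
  "commands": [
    {"dx": -0.003, "dy": 0, "dz": 0, "ax": 0, "ay": 0, "az": 0},
    {"dx": -0.004, "dy": 0, "dz": 0, "ax": 0, "ay": 0, "az": 0},
    {"dx": -0.004, "dy": 0, "dz": 0, "ax": 0, "ay": 0, "az": 0},
    {"dx": -0.004, "dy": 0, "dz": 0, "ax": 0, "ay": 0, "az": 0},
    {"dx": 0, "dy": 0, "dz": 0, "ax": 0, "ay": 0, "az": 0}
  ]
}}

```text
time_s: 21.07
ee_pos: [0.5457, -0.1358, 0.0312]
eef_rot: [3.135, 0.0, 1.406]
force: [0.2, 0.4, -1.0]
grip_width: 0.0004
```

```bash
python3 -c "from h import *;to(-118,1.5,0);print(ctrl.get_obs()['force'])"
```

```text
at [-109.7   -0.4] 0.0312 rel -0.1 rp [1.796e+02 2.000e-02] go dx -8.3 dy -1.9 az -0.1
[ 0.23507634  0.43917068 -0.95646005]
```

>>> {"fn": "play_rows", "kwargs": {
  "commands": [
    {"dx": 0.015, "dy": 0, "dz": 0, "ax": 0.3, "ay": 0, "az": 0},
    {"dx": 0.012, "dy": 0, "dz": 0, "ax": 0, "ay": 0, "az": 0},
    {"dx": 0, "dy": -0.002, "dz": 0.003, "ax": 0, "ay": 0, "az": 0},
    {"dx": 0, "dy": 0, "dz": 0.002, "ax": 0, "ay": 0, "az": 0},
    {"dx": 0, "dy": 0, "dz": 0.0, "ax": 0, "ay": 0, "az": 0}
  ]
}}

```text
time_s: 21.48
ee_pos: [0.5481, -0.1079, 0.0257]
eef_rot: [3.14, 0.0, 1.406]
force: [-0.8, 0.3, -0.1]
grip_width: 0.0009
```

```bash
python3 -c "from h import *;to(-118,1.5,0);print(ctrl.get_obs()['force'])"
```

```text
at [-81.8   1.7] 0.0257 rel -0.1 rp [1.7989e+02 2.0000e-02] go dx -36.2 dy 0.3 az -0.1
[-0.82049529  0.29381372 -0.060662  ]
```

>>> {"fn": "play_rows", "kwargs": {
  "commands": [
    {"dx": -0.005, "dy": 0, "dz": 0.0003, "ax": 0, "ay": 0, "az": 0},
    {"dx": -0.005, "dy": 0, "dz": 0.0004, "ax": 0, "ay": 0, "az": 0},
    {"dx": -0.004, "dy": 0, "dz": 0.0004, "ax": 0, "ay": 0, "az": 0},
    {"dx": -0.004, "dy": 0, "dz": 0.0004, "ax": 0, "ay": 0, "az": 0},
    {"dx": -0.003, "dy": 0, "dz": 0.0004, "ax": 0, "ay": 0, "az": 0}
  ]
}}

```text
time_s: 21.9
ee_pos: [0.544, -0.1315, 0.0235]
eef_rot: [3.14, 0.001, 1.406]
force: [0.6, -0.4, 0.2]
grip_width: 0.0005
```

>>> {"fn": "play_rows", "kwargs": {
  "commands": [
    {"dx": -0.003, "dy": 0, "dz": 0.0004, "ax": 0, "ay": 0, "az": 0},
    {"dx": -0.003, "dy": 0, "dz": 0.0004, "ax": 0, "ay": 0, "az": 0},
    {"dx": -0.003, "dy": 0, "dz": 0.0004, "ax": 0, "ay": 0, "az": 0},
    {"dx": -0.003, "dy": 0, "dz": 0.0004, "ax": 0, "ay": 0, "az": 0},
    {"dx": 0, "dy": 0, "dz": 0, "ax": 0, "ay": 0, "az": 0}
  ]
}}

```text
time_s: 22.32
ee_pos: [0.5419, -0.1457, 0.0221]
eef_rot: [3.139, 0.0, 1.405]
force: [0.7, 0.7, 1.4]
grip_width: 0.0006
```

```bash
python3 -c "from h import *;to(-118,1.5,0);print(ctrl.get_obs()['force'])"
```

```text
at [-120.     1.7] 0.0221 rel -0.2 rp [1.7984e+02 2.0000e-02] go dx 2.0 dy 0.2 az -0.2
[0.74082678 0.72993592 1.35368136]
```

>>> {"fn": "play_rows", "kwargs": {
  "commands": [
    {"dx": 0, "dy": 0, "dz": -0.015, "ax": 0, "ay": 0, "az": 0},
    {"dx": 0, "dy": 0, "dz": -0.03, "ax": 0, "ay": 0, "az": 0},
    {"dx": 0, "dy": 0, "dz": -0.036, "ax": 0, "ay": 0, "az": 0},
    {"dx": -0.015, "dy": -0.001, "dz": -0.03, "ax": 0, "ay": 0, "az": 0},
    {"dx": -0.036, "dy": -0.002, "dz": 0, "ax": 0, "ay": 0, "az": 0}
  ]
}}

```text
time_s: 22.73
ee_pos: [0.5292, -0.1924, 0.135]
eef_rot: [-3.137, -0.0, 1.41]
force: [1.2, -0.4, 0.5]
grip_width: 0.0003
```

>>> {"fn": "play_rows", "kwargs": {
  "commands": [
    {"dx": -0.036, "dy": -0.002, "dz": 0, "ax": 0, "ay": 0, "az": 0},
    {"dx": -0.01, "dy": -0.001, "dz": 0, "ax": 0, "ay": 0, "az": 0},
    {"dx": 0, "dy": 0, "dz": 0, "ax": 0, "ay": 0, "az": 0},
    {"dx": 0, "dy": 0, "dz": 0, "ax": 0, "ay": 0, "az": 0},
    {"dx": 0, "dy": 0, "dz": 0, "ax": 0, "ay": 0, "az": 0}
  ]
}}

```text
time_s: 23.15
ee_pos: [0.5177, -0.2425, 0.1368]
eef_rot: [-3.14, 0.002, 1.407]
force: [0.0, -0.8, 0.2]
grip_width: 0.0008
```

```bash
python3 wv.py w11.png; python3 st.py | grep -v g; python3 - <<'E'
from h import *
s=cv2.imread(__import__('glob').glob('pics/s_2[2-4]*.png')[-1]);h=cv2.cvtColor(s,cv2.COLOR_BGR2HSV)
m=np.zeros(h.shape[:2],bool);m[203:216,200:219]=1;m&=(h[:,:,1]<85)&(h[:,:,2]>120)
print('scene pale',[(c.round(1),a) for c,a in blobs(m,2,400)])
E
```

```text
23.15 [ 0.5176864  -0.24247934  0.13684662] [-219.5   10. ] [-1.7992e+02  1.1000e-01  8.0600e+01]
(-106, 26, 66) [233.1  58.4]
(-106, -26, 66) [298.   58.4]
(-166, 26, 66) [234.2 133.5]
(-166, -26, 66) [295.9 133.6]
(-106, 0, 50) [265.   60.8]
(-106, 0, 4) [263.7  66.5]
(-166, 0, 4) [263.3 127.9]
227 304
 52 ooooooWWWWWWWWWWWWWWWWWWWWWWWWWWWWoo+++
 54 oooooo+WWWWWWWWWWWWWWWWWWWWWWWWWWWooo+o
 56 ooooooWWWWWWWWWWWWWWWWWWWWWWWWWWWWooooo
 58 ooooooWWWWWWWWWWWWWWWWWWWWWWWWWWWWooooo
 60 oooooooooooooooooooooooooooo++++++ooooo
 62 ooooooooooooooooooooooooooooooooooooo++
 64 ooooooooooooooo++++++++oooooooooooooo++
 66 ooooooooooooo++++++++++++oooooooooooooo
 68 oooooooooooo++++++++++++++ooooooooooooo
 70 ooooooooooo++++++++++++++++oooooooooooo
 72 ooooooooooo++++++++++++++++oooooooooooo
 74 ooooooooooo++++++++++++++++oooooooooooo
 76 ooooooooooo++++++++++++++++oooooooooooo
 78 ooooooooooo++++++++++++++++oooooooooooo
 80 oooooooooooo+++++++++++++++oooooooooooo
 82 ooooooooooo++++++++++++++++oooooooooooo
 84 oooooooooooo++++++++++++++ooooooooooooo
 86 oooooooooooo++++++++++++++ooooooooooooo
 8
[... 652 characters left out ...]
ooooo
118 ooooooooooooooooooooooooooooooooooooooo
120 ooooooooooooooooooooooooooooooooooooooo
122 ooooooooooooooooooooooooooooooooooooooo
124 ooooooooooooooooooooooooooooooooooooooo
126 ooooooooooooooooooooooooooooooooooooooo
128 ooooooooooooooooooooooooooooooooooooooo
130 ooooooooooooooooooooooooooooooooooooooo
132 ooooooooooooooooooooooooooooooooooooooo
134 ooooooooooooooooooooooooooooooooooooooo
136 ooooooooooooooooooooooooooooooooooooooo
138 roooooooooooooooooooooooooooooooooooooo
23.2 [-219.1   10. ] 0.1367 yaw rel -0.07 F [ 0.1 -0.3  0.5]
b [271. 218.] 38 [ 77.9 -58.3]
b [248. 223.] 38 [  0.7 -82. ]
scene pale [(array([218. , 209.5]), np.int32(2)), (array([213.5, 210.3]), np.int32(6))]
```

The sweep let the leaning disc down. The lit patch high in the slot is gone, the pale area showing above the wall in the scene view has shrunk from 22 to 6 px, and the fingers passed at platform level without resistance. The gripper is clear, so I hand in.

```bash
python3 -c "from h import *;s=ctrl.get_obs();print(s['time_s'],s['force'].round(1));print(workorder.hand_in())"
```

```text
23.25 [-0.3  0.9  0.1]
the job is handed in; nothing more can be done
None
```

I slid all three green discs through the gate one at a time and handed the job in at 23.25 s. All three are in the slot, but I could not measure the third disc's height precisely.

**How the pushing went:** Each disc was pushed by the two fingertips with a gap of about 14 mm. The first two had come to rest in the slot before the next was pushed.

**Fingertip position:** The tips sit about 27 mm behind the TCP, not 8 mm ahead as stated. Both cameras suggested this and touching the platform confirmed it, so I pushed at a TCP height of about 0.027 m.

**Third disc:** It came to rest leaning against the platform-end wall of the slot. My height estimates put its centre at about 0.025–0.046 m, and the limit is 0.044 m. I swept the closed fingers through the gate at platform height, which met almost no resistance. Afterwards much less of the disc showed above the slot wall.

**Last checks:**
- **Green discs:** none is left on the tray. In the last wrist image the slot shows one disc lying flat and pale clay beside it at the wall end; I could not separate the other two discs there.
- **Bare discs:** both are where they started, lying on the tray.
- **Jar:** it looked unmoved. I did not re-measure the brush, tin, cup, box or knife, but the fingers stayed over the tray and slot and met no unexpected force.
- **Gripper:** clear of everything at hand-in.

**Disagreements:** The top, wrist and scene cameras differed from each other by up to about 10 mm in places.

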